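# Fit the drying tubes, load the liners and set the glassware dryer

## Robot

A 6-joint arm with a two-finger parallel gripper is mounted at the origin on a cart in front of the work surface, level with it; the furniture and walls round the work are solid. World frame = base frame: x ahead of the robot, y to its left, z up, the work surface at z = 0. Lengths are in m, angles in rad, forces in N, time in s.
With the tool pointing down it reaches from about 0.3 to 0.85 m from the base axis. Payload 5.4 kg.
Tool frame: the origin (TCP) lies between the finger pads; the fingertips stand 11 mm ahead of it and the grasp point (between the pads) lies 8 mm behind it; z points along the fingers, y is the line along which they close (so a half turn about z gives the same grasp; the last joint's range is limited). The gripper opens to 85 mm and grips with 20 to 120 N. Pads are 22 mm wide; open, the fingers measure 114 mm over their backs; the gripper's body (76 mm by 85 mm) begins 54 mm behind the grasp point. The pads swing forward as they close: fully open they stand 13 mm farther back than shut.
Start: joints at [-1.524, 0.158, 1.597, -0, 1.386, -0.21], TCP at [0.146, -0.556, 0.242] pointing down, gripper open.
Joint ranges: [-2.91, 2.91], [-0.94, 2.29], [0.18, 2.7], [-1.29, 4.43], [0.17, 2.64], [-3, 3]. Speed limits (rad/s): [2.57, 2.57, 3.14, 3.14, 3.14, 3.14].

## Interface

Orientations are given as a 3x3 rotation matrix whose columns are the frame's x, y, z axes.
In Python, from bench import manip gives the robot as it stands.
- The arm moves only by the tool move_arm, never from a script. Its argument "series" is a list of rows, each a list of 3 entries, a list of its own where there are three numbers: the finger opening in cm, from 0 to 8.54, then the shift along the world's x, y, z in cm, then the turn, a rotation vector about the world's x, y, z in degrees. A call has exactly 5 rows; each row is the pose to reach, as a shift and turn from the pose commanded when the call began; what a row does not reach only later rows make up. A row lasts 1/12 s, in which the tool goes at most 41.7 mm and 7.16 degrees, less where a joint would pass 70% of its speed; a pose out of reach is approached as far as the arm can. A call with a gripper value outside its range is refused whole. The fingers move at their own pace and stop on an object; "force" is the grip in N (left out, the last holds). Time passes only in rows, so rows that repeat a pose let the fingers close, or fill a call up. It gives the time, the measured TCP pose, the force, the opening and the grip force at its end, in the units of the state.
- manip.read_state(): the state, without advancing time (a new reading comes with each control period).
- manip.get_image(name): name is "scene" or "top" or "wrist"; returns a dict with "img" (400x640x3 uint8, red, green, blue), "camera_matrix" (3x3 intrinsics, pixels), "distortion" ([k1, k2, p1, p2, k3] as OpenCV has them; the pictures are not rectified), "eye" and "rotation" of the camera in the world. Camera axes: x right, y up, looking along -z (the intrinsics and any distortion apply to the point x, -y, -z); pixel columns grow to the right and rows downward; lengths in m; the calibration is good to about 2 mm. A picture is of the moment at which its call begins. There is no depth.
- manip.close_job(): hands the job in; it is judged then, once.
Trained networks look in a picture, given as the dict that the camera call returned (one of the last four; its "shot" number tells which), for a name from the list of things; names that differ only in an ending like _2 or _b are one class to them, and where a whole thing is asked for, a point or a joint stands for the part that bears it (a point fixed in the world has none). Each returns a list of dicts, best first, with "confidence" (0 to 1); they miss things now and then, are a little off and sometimes report something else, mostly with a low value. They report only what shows in the picture. A call takes as long as a camera call. They do not tell look-alikes from the thing itself.
- manip.recognise(thing, picture): "box" ([centre column, centre row, width, height] in pixels, round what is visible of it).
- manip.masks_of(thing, picture): "mask" (400x640 bool, what is visible of it) and "box" ([centre column, centre row, width, height] in pixels, round what is visible of it).
The state is a dict: "time_s": time; "joint_pos": joint angles; "dq": joint speeds; "joint_efforts": joint torques, N m; "tcp_pos": TCP position; "tcp_rot": TCP orientation; "force": force on the tool from outside, world axes, zero at the start; "wrist_torque": the same for the moment, N m; "grip_width": opening from 0.0 (shut) to 1.0 (fully open); "gripper_force": force on a finger pad.
Only numpy, scipy, OpenCV 4.12 (cv2) and the standard library are available. Lean on these libraries where they do the work, as an engineer would, in place of code of your own. Each camera call takes 0.05 s, during which the arm holds its last target. There are 200 camera calls.

## Task

Get the glassware dryer ready for its next run. Put each steel drying tube from the grey stand into a free socket of the dryer, tapered end down, and tap or press it down until its flange sits fully home on the socket ring, so that the friction of the taper alone holds it; then hang each white liner, open end down as it stands in the drip tray, over a seated tube of its own so that it rests on the tube's head. Only when every tube and liner is on the dryer, turn the temperature dial until its white pointer stands at the long heavy mark of the scale, and leave the bottle, the flask and the timer where they are.

Things in the scene. Friction and masses are not known exactly. Their poses are not given: they have to be found in the camera images.
- dryer: Bench glassware dryer, fixed: white box 280 mm wide (its y axis) and 207 mm deep, steel deck on top of the rear part, 74 mm above the desk; lower console in front (its -x side), 52 mm high. Origin on the desk under the middle of its width; +x points to its back. Sockets lie at x 42 mm, y 85, 0 and -85 mm; the dial at x -60, y 0.
- socket0 (a point): Centre of the top face of socket 0 (left seen from the front), a steel ring 48 mm across standing 6 mm above the deck, face 80 mm above the desk, 27 mm bore, 85 mm from the next. Inside are sprung jaws with the taper of the tube shanks: a tube dropped in stops about 13 mm short of home; about 8 to 13 N downward brings it home, 16 N is ample. z is up.
- socket1 (a point): Centre of the top face of socket 1 (middle seen from the front), a steel ring 48 mm across standing 6 mm above the deck, face 80 mm above the desk, 27 mm bore, 85 mm from the next. Inside are sprung jaws with the taper of the tube shanks: a tube dropped in stops about 13 mm short of home; about 8 to 13 N downward brings it home, 16 N is ample. z is up.
- socket2 (a point): Centre of the top face of socket 2 (right seen from the front), a steel ring 48 mm across standing 6 mm above the deck, face 80 mm above the desk, 27 mm bore, 85 mm from the next. Inside are sprung jaws with the taper of the tube shanks: a tube dropped in stops about 13 mm short of home; about 8 to 13 N downward brings it home, 16 N is ample. z is up.
- tube1_head (a point): Drying tube (steel, 150 mm long, 90 g): centre of its head, a vented cylinder 28 mm across and 26 mm high, the place to grasp. Flat top of the head 13 mm above this point; stem 18 mm thick below it; underside of the stop flange 97 mm below it; shank tip 137 mm below it. z runs up the tube.
- tube2_head (a point): Drying tube (steel, 150 mm long, 90 g): centre of its head, a vented cylinder 28 mm across and 26 mm high, the place to grasp. Flat top of the head 13 mm above this point; stem 18 mm thick below it; underside of the stop flange 97 mm below it; shank tip 137 mm below it. z runs up the tube.
- tube3_head (a point): Drying tube (steel, 150 mm long, 90 g): centre of its head, a vented cylinder 28 mm across and 26 mm high, the place to grasp. Flat top of the head 13 mm above this point; stem 18 mm thick below it; underside of the stop flange 97 mm below it; shank tip 137 mm below it. z runs up the tube.
- tube1_flange (a point): The same tube: centre of the underside of its stop flange (35 mm across, 6 mm thick), which rests on the socket ring when home and on the stand's top at the start. Below it the shank tapers over 40 mm from 23 mm to 18.5 mm, ending in a small chamfer (15 mm across).
- tube2_flange (a point): The same tube: centre of the underside of its stop flange (35 mm across, 6 mm thick), which rests on the socket ring when home and on the stand's top at the start. Below it the shank tapers over 40 mm from 23 mm to 18.5 mm, ending in a small chamfer (15 mm across).
- tube3_flange (a point): The same tube: centre of the underside of its stop flange (35 mm across, 6 mm thick), which rests on the socket ring when home and on the stand's top at the start. Below it the shank tapers over 40 mm from 23 mm to 18.5 mm, ending in a small chamfer (15 mm across).
- stand: Grey plastic stand, fixed: block 195 mm long (its x axis), 85 mm wide, 52 mm high, with three 27 mm holes at x 65, 0 and -65 mm along its middle line, in which the tubes hang loosely by their flanges. Origin under its centre.
- drip_tray: Brown stained steel tray, fixed, 392 mm (its x axis) by 308 mm, rim 44 mm high, floor 2 mm thick; origin under its centre. The liners stand in it upside down.
- liner1_center (a point): White PTFE digestion liner (absent in some runs), a plain cup 58 mm across outside, 48 mm bore, 78 mm tall, 74 mm deep inside, 90 g, slippery (friction about 0.35), standing upside down with its closed end up. The point is its centre, half-way up; z points to its closed end. Hung on a seated tube the point is 155 mm above the desk, with the tube's head inside against the closed end.
- liner2_center (a point): White PTFE digestion liner (absent in some runs), a plain cup 58 mm across outside, 48 mm bore, 78 mm tall, 74 mm deep inside, 90 g, slippery (friction about 0.35), standing upside down with its closed end up. The point is its centre, half-way up; z points to its closed end. Hung on a seated tube the point is 155 mm above the desk, with the tube's head inside against the closed end.
- liner3_center (a point): White PTFE digestion liner (absent in some runs), a plain cup 58 mm across outside, 48 mm bore, 78 mm tall, 74 mm deep inside, 90 g, slippery (friction about 0.35), standing upside down with its closed end up. The point is its centre, half-way up; z points to its closed end. Hung on a seated tube the point is 155 mm above the desk, with the tube's head inside against the closed end.
- dial (a joint): Angle of the temperature dial, which turns endlessly about the vertical, grows clockwise seen from above; 0 when the pointer is at the rest mark (front left of the scale), 2.4 rad when it is at the long heavy mark. It stays where it is left (0.03 N m of friction).
- dial_grip (a point): On the dial's vertical axis at the height to grip: 73.6 mm above the desk. The grip is a black bar 46 mm long, 14 mm thick, from 59 to 86 mm above the desk, along the line from here to the pointer, on a round skirt 54 mm across.
- dial_pointer (a point): End of the dial's pointer direction: 34 mm from the dial's axis, turns with it; a white line on the bar and on the skirt points to it.
- set_mark (a point): Inner end of the long heavy mark on the scale, 34 mm from the dial's axis, behind the dial; the dial is set when the pointer is over it. The other ticks are shorter and thin.
- amber_bottle: Brown reagent bottle, 48 mm across, 106 mm tall, loose bystander; origin under its centre.
- flask: Glass volumetric flask, 67 mm across, 217 mm tall, loose bystander; origin under its centre.
- bench_timer: Grey bench timer, 58 x 64 x 20 mm, loose bystander; origin under its centre.
Not all that is in view belongs to the job. What is shaped like the part that bears tube3_head but pink is not meant.

How it is judged:
By the outcome, as a careful person would: the job done as asked, in the order asked, and still so for the second after the job is handed in, with the robot touching nothing.
Of liner1, liner2, liner3 only 1 to 3 are there at a start; the rules pass over those that are not, and their reading is None.
At some moment in a run one of liner1, liner2, liner3 may be knocked a few centimetres aside while the robot is not near it.
It also fails if it takes over 210 s, if anything falls off the work surface, if the arm or the gripper's body presses on something with over 40 N, if the wrist force passes 120 N, or if a joint passes its speed limit or range.

## Working session

There is one attempt and no reset: what is moved stays moved. The work goes in short steps, Python scripts to look and compute and a tool call to move; the robot and the scene stay as the last step left them, time stands still between calls to the robot, and variables do not carry over. Pictures are saved under pics/ and viewed, at most 14 in all, crops included, and the job is handed in when it is done.

Besides the shell and the picture viewer there is one more tool, called as name([rows], argument=value, ...), one row to a line, values as JSON. move_arm: Moves the arm, as the interface text tells. Its arguments: {"type":"object","properties":{"series":{"type":"array","items":{"type":"array"}},"force":{"type":"number"}},"required":["series"]}

```bash
mkdir -p pics; cat > h.py <<'E'
import numpy as np, cv2
from bench import manip
def ray(p,uv):
    K=np.array(p["camera_matrix"]);d=np.array(p["distortion"])
    n=cv2.undistortPoints(np.array([[uv]],float),K,d)[0,0]
    R=np.array(p["rotation"]);v=R@np.array([n[0],-n[1],-1.]);return np.array(p["eye"]),v
def onz(p,uv,z):
    e,v=ray(p,uv);return e+v*(z-e[2])/v[2]
def proj(p,X):
    R=np.array(p["rotation"]);c=R.T@(np.atleast_2d(X)-np.array(p["eye"])).T
    q=np.array([c[0],-c[1],-c[2]]).T
    return cv2.projectPoints(q,np.zeros(3),np.zeros(3),np.array(p["camera_matrix"]),np.array(p["distortion"]))[0][:,0]
def save(p,n,crop=None,s=1):
    im=cv2.cvtColor(p["img"],cv2.COLOR_RGB2BGR)
    if crop: im=im[crop[1]:crop[3],crop[0]:crop[2]]
    cv2.imwrite(f"pics/{n}.png",cv2.resize(im,None,fx=s,fy=s,interpolation=cv2.INTER_CUBIC))
E
python3 - <<'E'
from h import *
np.set_printoptions(precision=4,suppress=True)
print(manip.read_state())
for c in ["scene","top"]:
    p=manip.get_image(c);save(p,c+"0");print(c,np.array(p["eye"]),np.array(p["rotation"]).round(3).tolist(),np.array(p["camera_matrix"]).tolist(),p["distortion"])
    for t in ["dryer","stand","drip_tray","tube1_head","liner1_center","dial_grip","amber_bottle","flask","bench_timer"]:
        print(t,[(np.round(b["box"]).tolist(),round(b["confidence"],2)) for b in manip.recognise(t,p)])
E
```

```text
{'time_s': 0.0, 'joint_pos': array([-1.5241,  0.1591,  1.5983,  0.    ,  1.3862, -0.2101]), 'dq': array([ 0.0019, -0.    , -0.0002, -0.0009, -0.0013, -0.    ]), 'joint_efforts': array([  0.0016, -39.6004, -33.143 ,  -0.0003,   0.0083,   0.    ]), 'tcp_pos': array([ 0.146 , -0.5556,  0.2413]), 'tcp_rot': array([[ 0.9672,  0.254 , -0.0001],
       [ 0.254 , -0.9672,  0.0019],
       [ 0.0004, -0.0019, -1.    ]]), 'force': array([-0.0883,  0.3925, -0.4133]), 'wrist_torque': array([ 0.0309, -0.0383, -0.0185]), 'gripper_force': 0.0, 'grip_width': 1.0041383748240054}
scene [-0.0464  0.8195  1.4645] [[-0.819, 0.444, -0.363], [-0.574, -0.625, 0.529], [0.008, 0.642, 0.767]] [[443.15079996976675, 0.0, 314.66855284232366], [0.0, 443.15079996976675, 201.3872599237872], [0.0, 0.0, 1.0]] [0. 0. 0. 0. 0.]
dryer [([311.0, 239.0, 91.0, 79.0], 0.61)]
stand [([255.0, 311.0, 59.0, 49.0], 0.84), ([315.0, 238.0, 85.0, 79.0], 0.54)]
drip_tray [([313.0, 238.0, 87.0, 80.0], 0.66), ([346.0, 174.0, 87.0, 81.0], 0.57)]
tube1_head [([267.0, 305.0, 16.0, 24.0], 0.71)]
liner1_center [([362.0, 187.0, 16.0, 19.0], 0
[... 239 characters left out ...]
367 -0.047   1.6288] [[-0.152, 0.949, -0.278], [-0.988, -0.147, 0.04], [-0.003, 0.281, 0.96]] [[451.7504393581253, 0.0, 320.2491031894863], [0.0, 451.7504393581253, 196.84027714952694], [0.0, 0.0, 1.0]] [-0.1224  0.      0.      0.      0.    ]
dryer [([299.0, 223.0, 83.0, 62.0], 0.58)]
stand [([201.0, 236.0, 37.0, 58.0], 0.57)]
drip_tray [([403.0, 220.0, 88.0, 37.0], 0.71), ([255.0, 174.0, 13.0, 17.0], 0.61)]
tube1_head [([199.0, 248.0, 12.0, 11.0], 0.56)]
liner1_center [([392.0, 211.0, 11.0, 15.0], 0.46)]
dial_grip [([404.0, 219.0, 86.0, 32.0], 0.54)]
amber_bottle [([256.0, 170.0, 14.0, 18.0], 0.58)]
flask [([462.0, 209.0, 17.0, 12.0], 0.66)]
bench_timer [([175.0, 262.0, 20.0, 25.0], 0.6)]
```

```bash
python3 - <<'E'
from h import *
for c,cr in [("scene",(220,120,440,380)),("top",(150,140,510,340))]:
    p=manip.get_image(c);save(p,c+"1",cr,min(800/(cr[2]-cr[0]),600/(cr[3]-cr[1])))
E
```

```text
(no output)
```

View pics/scene1.png

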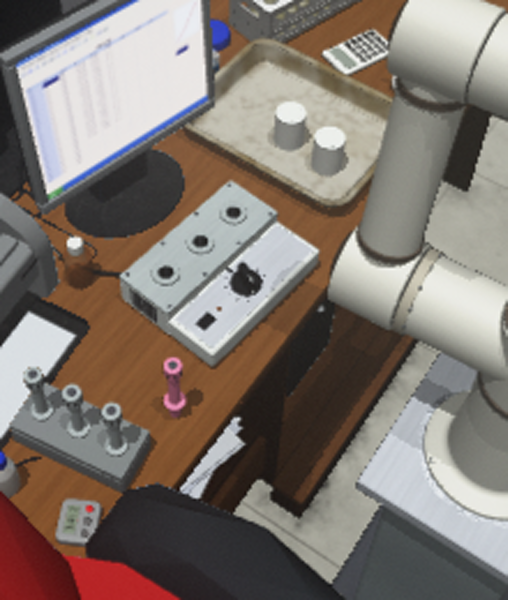

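View pics/top1.png

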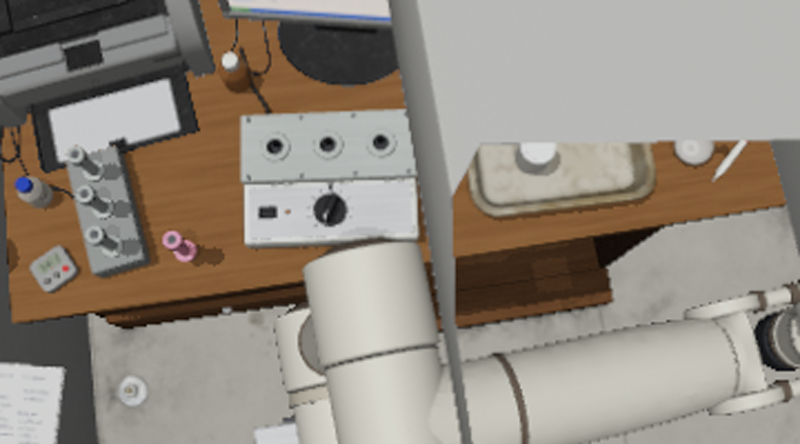

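Scene crop: three grey tubes in the stand (crop 33,380 / 72,397 / 112,415). A pink look-alike stands at (172,372), which I must not use. There are two liners in the tray at (290,112) and (328,137), three empty sockets at (165,273), (201,241) and (233,212), and the dial at (246,280). A slab hides part of the top view. Next I triangulate.

```bash
cat >> h.py <<'E'
def tri(ps,uvs):
    A=np.zeros((3,3));b=np.zeros(3);rs=[ray(p,u) for p,u in zip(ps,uvs)]
    for e,v in rs:
        v=v/np.linalg.norm(v);M=np.eye(3)-np.outer(v,v);A+=M;b+=M@e
    return np.linalg.solve(A,b)
E
python3 - <<'E'
from h import *
np.set_printoptions(precision=4,suppress=True)
s=manip.get_image("scene");t=manip.get_image("top")
S=lambda u,v:(220+u/2.3077,120+v/2.3077); T=lambda u,v:(150+u/2.2222,140+v/2.2222)
for n,a,b,z in [("s0",(165,273),(275,146),.08),("s1",(201,241),(328,144),.08),("s2",(233,212),(381,142),.08),
 ("tubeA",(33,374),(76,155),.162),("tubeB",(72,392),(85,194),.162),("tubeC",(112,410),(95,233),.162),("dial",(246,275),(330,208),.08),("pink",(172,364),(173,240),.11),
 ("l2",(328,137),None,.08),("l1",(290,112),None,.08),("bottletop",(74,243),(231,62),.1)]:
    print(n,onz(s,S(*a),z),onz(t,T(*b),z) if b else "",tri([s,t],[S(*a),T(*b)]) if b else "")
for n in ["tube1_head","liner1_center"]:
    print([(np.round(b["box"],1).tolist(),round(b["confidence"],2)) for b in manip.masks_of(n,s)])
save(s,"sfull");
E
```

```text
s0 [0.5764 0.0661 0.08  ] [0.5778 0.0575 0.08  ] [0.5822 0.0585 0.0662]
s1 [ 0.5665 -0.0219  0.08  ] [ 0.5682 -0.0269  0.08  ] [ 0.5703 -0.0269  0.0718]
s2 [ 0.5578 -0.1049  0.08  ] [ 0.5585 -0.1112  0.08  ] [ 0.5617 -0.1115  0.0701]
tubeA [0.5879 0.3621 0.162 ] [0.5867 0.356  0.162 ] [0.5907 0.3589 0.1534]
tubeB [0.5234 0.3519 0.162 ] [0.5237 0.3466 0.162 ] [0.5263 0.3489 0.154 ]
tubeC [0.4593 0.3412 0.162 ] [0.4618 0.336  0.162 ] [0.4631 0.3381 0.1535]
dial [ 0.4652 -0.0079  0.08  ] [ 0.4644 -0.0156  0.08  ] [ 0.4681 -0.015   0.0683]
pink [0.4537 0.2101 0.11  ] [0.4446 0.2298 0.11  ] [0.4399 0.2244 0.1424]
l2 [ 0.5151 -0.352   0.08  ]  
l1 [ 0.6067 -0.3655  0.08  ]  
bottletop [0.7273 0.1158 0.1   ] [0.7232 0.1096 0.1   ] [0.7292 0.1113 0.0916]
[([269.5, 304.4, 14.7, 23.5], 0.74), ([251.2, 297.4, 7.2, 24.0], 0.65)]
[([253.0, 300.0, 10.7, 24.2], 0.36)]
```

View pics/sfull.png

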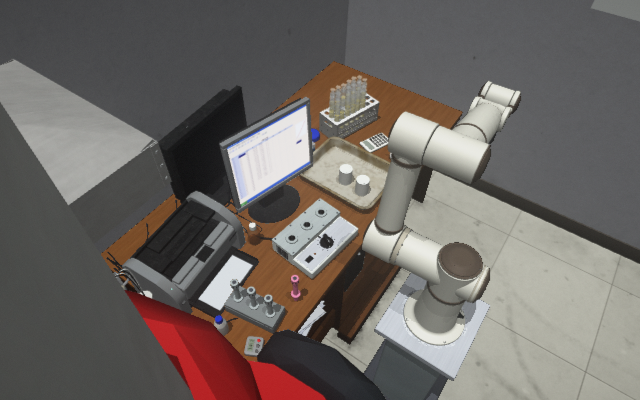

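```bash
python3 - <<'E'
from h import *
np.set_printoptions(precision=4,suppress=True)
p=manip.get_image("wrist");st=manip.read_state();R=st["tcp_rot"]
print(R.T@(np.array(p["eye"])-st["tcp_pos"]),R.T@np.array(p["rotation"]),np.array(p["camera_matrix"]),p["distortion"])
E
```

```text
[ 0.0713 -0.0005 -0.1316] [[ 0.0008  0.9593  0.2824]
 [ 1.     -0.0006 -0.0008]
 [-0.0006  0.2824 -0.9593]] [[280.9175   0.     314.6869]
 [  0.     280.9175 201.891 ]
 [  0.       0.       1.    ]] [-0.004  0.     0.     0.     0.   ]
```

View pics/top0.png

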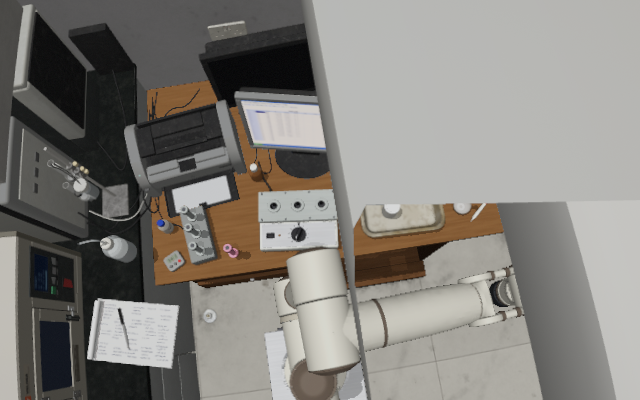

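move_arm([
  [8.5,[2,1,2.5],[0,0,0]],
  [8.5,[5,3.5,5],[0,0,0]],
  [8.5,[8,6,7.5],[0,0,0]],
  [8.5,[11,8.5,10],[0,0,0]],
  [8.5,[14,11,11],[0,0,0]],
])

```text
time_s: 1.77
tcp_pos: [0.278, -0.4533, 0.3512]
tcp_rot: [[0.968, 0.253, 0.001], [0.253, -0.968, -0.004], [0.0, 0.004, -1.0]]
force: [0.1, -0.5, 0.6]
grip_width: 0.997
gripper_force: 0.0
```

move_arm([
  [8.5,[3,2,0],[0,0,0]],
  [8.5,[6,4.5,0],[0,0,0]],
  [8.5,[9,7,0],[0,0,0]],
  [8.5,[12,9.5,0],[0,0,0]],
  [8.5,[15,11.5,0],[0,0,0]],
])

```text
time_s: 2.18
tcp_pos: [0.4285, -0.3366, 0.3487]
tcp_rot: [[0.967, 0.254, 0.001], [0.254, -0.967, -0.0], [0.0, 0.0, -1.0]]
force: [0.1, 0.0, 0.3]
grip_width: 0.997
gripper_force: 0.0
```

```bash
python3 - <<'E'
from h import *
np.set_printoptions(precision=4,suppress=True)
p=manip.get_image("wrist");st=manip.read_state();print(st["tcp_pos"],st["time_s"])
for b in manip.masks_of("liner1_center",p): print(np.round(b["box"],1),b["confidence"],b["mask"].sum(),onz(p,b["box"][:2],.06))
save(p,"w1")
E
```

```text
[ 0.4329 -0.3329  0.3485] 2.2333
[342.5 114.6  41.6  43.6] 0.76 1459 [ 0.5138 -0.355   0.06  ]
```

View pics/w1.png

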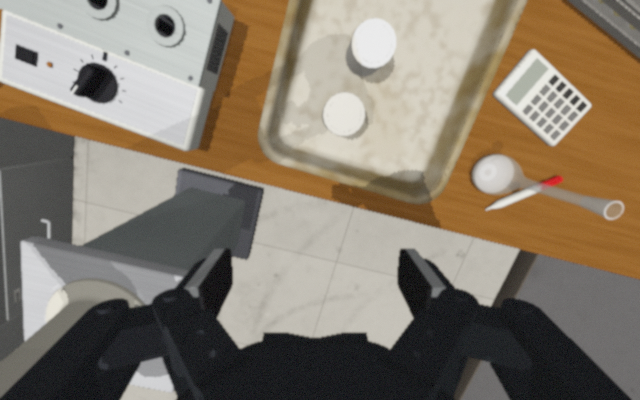

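Wrist view: liners are at (345,112) and (374,42), with no third one in the tray. The flask is at (495,175). The dial is at (97,83), its pointer to the front left at (73,92), with the heavy mark at (105,55). Next I look over the dryer.

move_arm([
  [8.5,[0.5,2.5,0],[0,0,0]],
  [8.5,[0.5,6,0],[0,0,0]],
  [8.5,[1,10,0],[0,0,0]],
  [8.5,[1,13,0],[0,0,0]],
  [8.5,[1,16,0],[0,0,0]],
])

```text
time_s: 2.7
tcp_pos: [0.4368, -0.1773, 0.3483]
tcp_rot: [[0.967, 0.254, 0.0], [0.254, -0.967, -0.0], [0.0, 0.0, -1.0]]
force: [1.6, 0.6, 0.1]
grip_width: 0.994
gripper_force: 0.0
```

move_arm([
  [8.5,[0,3.5,0],[0,0,0]],
  [8.5,[0,7,0],[0,0,0]],
  [8.5,[0,10.5,0],[0,0,0]],
  [8.5,[0,13.5,0],[0,0,0]],
  [8.5,[0,15.5,0],[0,0,0]],
])

```text
time_s: 3.12
tcp_pos: [0.4367, -0.0215, 0.3486]
tcp_rot: [[0.967, 0.255, 0.001], [0.255, -0.967, 0.0], [0.001, -0.0, -1.0]]
force: [0.9, 0.2, 0.3]
grip_width: 0.993
gripper_force: 0.0
```

```bash
python3 - <<'E'
from h import *
np.set_printoptions(precision=4,suppress=True)
p=manip.get_image("wrist");st=manip.read_state();print(st["tcp_pos"],st["time_s"])
save(p,"w2")
g=cv2.cvtColor(p["img"],cv2.COLOR_RGB2GRAY)
for X in [[.577,.06,.08],[.567,-.025,.08],[.558,-.11,.08]]:
    u,v=np.round(proj(p,X)[0]).astype(int);r=28
    c=g[max(v-r,0):v+r,u-r:u+r]; m=(c<50).astype(np.uint8)
    n,l,s,ce=cv2.connectedComponentsWithStats(m)
    print((u,v),[(s[i].tolist(),(ce[i]+[u-r,max(v-r,0)]).round(1).tolist(),onz(p,ce[i]+[u-r,max(v-r,0)],.08)) for i in range(1,n) if s[i,4]>60])
E
```

```text
[ 0.4367 -0.0194  0.3487] 3.1667
(np.int64(281), np.int64(50)) [([19, 21, 7, 13, 65], [274.9, 49.3], array([0.5759, 0.0684, 0.08  ]))]
(np.int64(343), np.int64(77)) []
(np.int64(402), np.int64(101)) [([23, 26, 10, 9, 61], [401.6, 103.0], array([ 0.556 , -0.1108,  0.08  ]))]
```

View pics/w2.png

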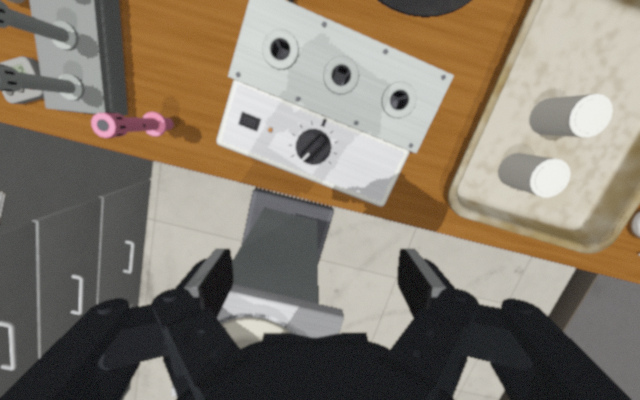

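The sockets show at (281,49), (341,75) and (400,99), with the dial at (313,147) and the pink tube at (104,124). Next I go to the stand while fitting the dryer pose.

```bash
python3 - <<'E'
from h import *
from scipy.optimize import least_squares
np.set_printoptions(precision=4,suppress=True)
p=manip.get_image("wrist")
im=cv2.resize(cv2.cvtColor(p["img"],cv2.COLOR_RGB2GRAY)[20:130,250:430],None,fx=4,fy=4,interpolation=cv2.INTER_CUBIC)
H=cv2.HoughCircles(im,cv2.HOUGH_GRADIENT,1,100,param1=100,param2=25,minRadius=55,maxRadius=80)
print((H[0]/4+[250,20,0]).round(1) if H is not None else None)
uv=np.array([[281,49],[341.3,75],[400,99.5],[313,147]]);L=np.array([[.042,.085,.08],[.042,0,.08],[.042,-.085,.08],[-.06,0,.08]])
f=lambda q:(proj(p,np.c_[q[0]+np.cos(q[2])*L[:,0]-np.sin(q[2])*L[:,1],q[1]+np.sin(q[2])*L[:,0]+np.cos(q[2])*L[:,1],L[:,2]])-uv).ravel()
r=least_squares(f,[.53,-.02,.1]);q=r.x;print(q,r.fun)
print(np.c_[q[0]+np.cos(q[2])*L[:,0]-np.sin(q[2])*L[:,1],q[1]+np.sin(q[2])*L[:,0]+np.cos(q[2])*L[:,1]])
E
```

```text
None
[ 0.5274 -0.0151 -0.1125] [-0.5092 -0.6192  0.2962 -0.3784 -0.0827  0.2251  0.3268  0.9514]
[[ 0.5787  0.0647]
 [ 0.5692 -0.0198]
 [ 0.5596 -0.1042]
 [ 0.4678 -0.0083]]
```

move_arm([
  [8.5,[0,3,0],[0,0,0]],
  [8.5,[0,7,0],[0,0,0]],
  [8.5,[0,11,0],[0,0,0]],
  [8.5,[0,15,0],[0,0,0]],
  [8.5,[0,18,0],[0,0,0]],
])

```text
time_s: 3.63
tcp_pos: [0.4372, 0.1579, 0.3484]
tcp_rot: [[0.967, 0.254, 0.001], [0.254, -0.967, 0.0], [0.001, -0.0, -1.0]]
force: [-0.2, -0.6, -0.4]
grip_width: 0.998
gripper_force: 0.0
```

move_arm([
  [8.5,[0,3.5,0],[0,0,0]],
  [8.5,[0,7,0],[0,0,0]],
  [8.5,[0,11,0],[0,0,0]],
  [8.5,[0,15,0],[0,0,0]],
  [8.5,[0,17,0],[0,0,0]],
])

```text
time_s: 4.05
tcp_pos: [0.4373, 0.3289, 0.3479]
tcp_rot: [[0.967, 0.255, -0.0], [0.255, -0.967, 0.001], [-0.0, -0.001, -1.0]]
force: [0.6, -0.5, -0.2]
grip_width: 0.996
gripper_force: 0.0
```

```bash
python3 - <<'E'
from h import *
np.set_printoptions(precision=4,suppress=True)
p=manip.get_image("wrist");st=manip.read_state();print(st["tcp_pos"],st["time_s"])
for b in manip.masks_of("tube1_head",p): print(np.round(b["box"],1),b["confidence"],onz(p,b["box"][:2],.162))
save(p,"w3")
E
```

```text
[0.437  0.3305 0.3476] 4.1
[310.8 155.   25.1  34. ] 0.62 [0.4677 0.342  0.162 ]
```

View pics/w3.png

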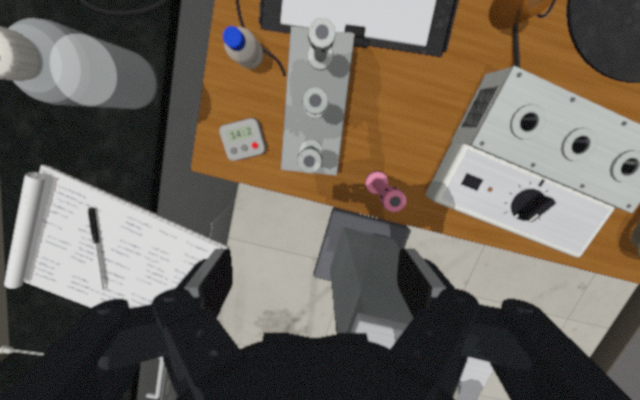

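Stand view: grey head tops are at about (321,31), (315,99) and (309,159). The pink look-alike is at (378,182)/(396,201), the timer at (242,140) and a blue-capped bottle at (238,42). I take the grey tubes in the stand only.

```bash
python3 - <<'E'
from h import *
np.set_printoptions(precision=4,suppress=True)
p=manip.get_image("wrist")
for uv in [(321,31),(315.5,99.5),(309,159)]: print(onz(p,uv,.162))
for uv in [(529,121),(580,145),(629,166.5)]: print(onz(p,uv,.08))
save(p,"w3c",(270,0,350,190),3.15)
E
```

```text
[0.5894 0.3624 0.162 ]
[0.5257 0.3511 0.162 ]
[0.4628 0.3418 0.162 ]
[0.5796 0.0625 0.08  ]
[ 0.5687 -0.022   0.08  ]
[ 0.5598 -0.1062  0.08  ]
```

View pics/w3c.png

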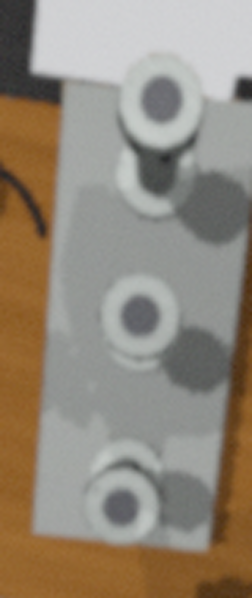

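move_arm([
  [6,[1.2,0.6,0],[0,0,0]],
  [6,[2.4,1.2,-3],[0,0,0]],
  [6,[2.4,1.2,-7],[0,0,0]],
  [6,[2.4,1.2,-11],[0,0,0]],
  [6,[2.4,1.2,-14],[0,0,0]],
], force=60)

```text
time_s: 4.62
tcp_pos: [0.4611, 0.3358, 0.205]
tcp_rot: [[0.968, 0.252, -0.002], [0.252, -0.968, -0.002], [-0.003, 0.001, -1.0]]
force: [0.3, 0.2, -0.3]
grip_width: 0.702
gripper_force: 0.0
```

```bash
python3 - <<'E'
from h import *
np.set_printoptions(precision=4,suppress=True)
p=manip.get_image("wrist");st=manip.read_state();print(st["tcp_pos"],st["time_s"],st["tcp_rot"])
save(p,"w4")
E
```

```text
[0.4578 0.3343 0.1986] 4.6667 [[ 0.9678  0.2516 -0.0123]
 [ 0.2515 -0.9678 -0.0064]
 [-0.0135  0.0031 -0.9999]]
```

View pics/w4.png

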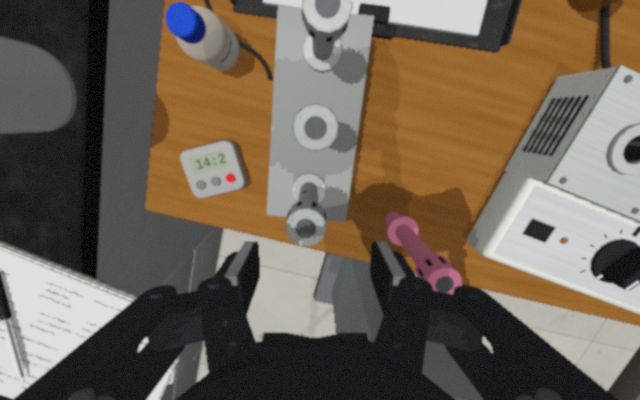

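move_arm([
  [6,[0,0,0],[0,0,0]],
  [6,[0,0,0],[0,0,0]],
  [6,[0,0,0],[0,0,0]],
  [6,[0,0,0],[0,0,0]],
  [6,[0,0,0],[0,0,0]],
])

```text
time_s: 5.08
tcp_pos: [0.4624, 0.3389, 0.2108]
tcp_rot: [[0.967, 0.254, 0.004], [0.254, -0.967, 0.002], [0.004, -0.001, -1.0]]
force: [-1.2, 0.2, 0.5]
grip_width: 0.705
gripper_force: 0.0
```

```bash
python3 - <<'E'
from h import *
np.set_printoptions(precision=4,suppress=True)
p=manip.get_image("wrist");st=manip.read_state();print(st)
g=p["img"];
H=cv2.HoughCircles(cv2.resize(cv2.cvtColor(g,cv2.COLOR_RGB2GRAY)[190:260,270:350],None,fx=4,fy=4),cv2.HOUGH_GRADIENT,1,80,param1=80,param2=20,minRadius=20,maxRadius=100)
print([(h,onz(p,h[:2],.162)) for h in (H[0]/4+[270,190,0])] if H is not None else 0)
save(p,"w5",(250,150,470,310),3.6)
E
```

```text
{'time_s': 5.1333, 'joint_pos': array([ 0.4219,  0.1763,  1.6413, -0.0001,  1.3207,  1.7359]), 'dq': array([ 0.0029,  0.0092,  0.0129,  0.0007, -0.0019,  0.0009]), 'joint_efforts': array([ -0.115 , -39.7913, -32.6576,  -0.0065,  -0.0136,  -0.0015]), 'tcp_pos': array([0.4621, 0.3388, 0.2103]), 'tcp_rot': array([[ 0.9672,  0.254 ,  0.003 ],
       [ 0.254 , -0.9672,  0.0013],
       [ 0.0033, -0.0005, -1.    ]]), 'force': array([ 0.2207,  0.4193, -0.2404]), 'wrist_torque': array([0.0399, 0.0049, 0.0239]), 'gripper_force': 0.0, 'grip_width': 0.6992696803136921}
[(array([309.875, 228.875,   9.65 ]), array([0.4605, 0.3422, 0.162 ]))]
```

View pics/w5.png

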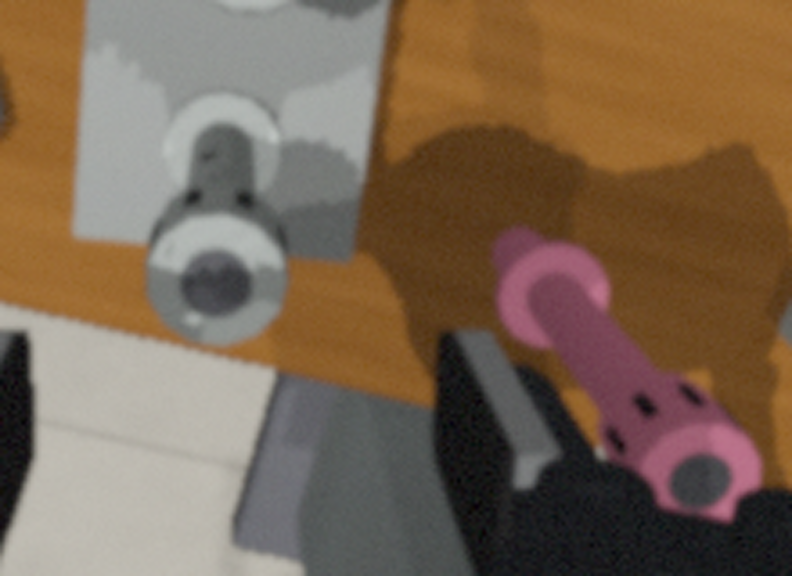

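move_arm([
  [6,[0,0.3,-1],[0,0,0]],
  [6,[0,0.3,-3],[0,0,0]],
  [6,[0,0.3,-5],[0,0,0]],
  [6,[0,0.3,-6.5],[0,0,0]],
  [6,[0,0.3,-7],[0,0,0]],
])

```text
time_s: 5.55
tcp_pos: [0.4592, 0.3409, 0.1349]
tcp_rot: [[0.967, 0.254, -0.005], [0.254, -0.967, -0.002], [-0.005, 0.001, -1.0]]
force: [0.7, -0.2, -0.8]
grip_width: 0.703
gripper_force: 0.0
```

move_arm([
  [6,[0,0,0],[0,0,0]],
  [4,[0,0,0],[0,0,0]],
  [2,[0,0,0],[0,0,0]],
  [2,[0,0,0],[0,0,0]],
  [2,[0,0,0],[0,0,0]],
], force=60)

```text
time_s: 5.97
tcp_pos: [0.4621, 0.342, 0.1399]
tcp_rot: [[0.967, 0.254, 0.003], [0.254, -0.967, 0.001], [0.003, -0.001, -1.0]]
force: [0.1, 0.8, 2.9]
grip_width: 0.312
gripper_force: 58.8
```

move_arm([
  [2,[0,0,0],[0,0,0]],
  [2,[0,0,0],[0,0,0]],
  [2,[0,0,0.5],[0,0,0]],
  [2,[0,0,1],[0,0,0]],
  [2,[0,0,2],[0,0,0]],
])

```text
time_s: 6.38
tcp_pos: [0.4601, 0.3409, 0.1574]
tcp_rot: [[0.967, 0.254, -0.003], [0.254, -0.967, -0.001], [-0.003, 0.001, -1.0]]
force: [-0.4, -1.3, -0.7]
grip_width: 0.307
gripper_force: 58.9
```

move_arm([
  [2,[0,0,3],[0,0,0]],
  [2,[0,0,7],[0,0,0]],
  [2,[0,0,11],[0,0,0]],
  [2,[0,0,14],[0,0,0]],
  [2,[0.5,-1,16],[0,0,0]],
])

```text
time_s: 6.8
tcp_pos: [0.4663, 0.3329, 0.3236]
tcp_rot: [[0.967, 0.256, 0.005], [0.256, -0.967, 0.003], [0.006, -0.002, -1.0]]
force: [-0.8, 0.1, -1.0]
grip_width: 0.309
gripper_force: 59.2
```

move_arm([
  [2,[0.5,-2.5,0],[0,0,0]],
  [2,[1.5,-5.5,0],[0,0,0]],
  [2,[2,-9,0],[0,0,0]],
  [2,[3,-12,0],[0,0,0]],
  [2,[3.5,-15,0],[0,0,0]],
])

```text
time_s: 7.22
tcp_pos: [0.5014, 0.1798, 0.3189]
tcp_rot: [[0.967, 0.254, 0.001], [0.254, -0.967, -0.0], [0.001, 0.0, -1.0]]
force: [-0.4, 0.9, -0.8]
grip_width: 0.31
gripper_force: 59.3
```

move_arm([
  [2,[0.5,-3,0],[0,0,0]],
  [2,[1.5,-6,0],[0,0,0]],
  [2,[2,-9,0],[0,0,0]],
  [2,[3,-12,0],[0,0,0]],
  [2,[3.5,-15,0],[0,0,0]],
])

```text
time_s: 7.63
tcp_pos: [0.5364, 0.0299, 0.3189]
tcp_rot: [[0.967, 0.254, 0.001], [0.254, -0.967, -0.0], [0.001, 0.0, -1.0]]
force: [1.1, 0.3, -0.4]
grip_width: 0.31
gripper_force: 59.3
```

move_arm([
  [2,[0.5,-3,0],[0,0,0]],
  [2,[1.5,-6,0],[0,0,0]],
  [2,[2,-9,0],[0,0,0]],
  [2,[2.5,-12,0],[0,0,0]],
  [2,[2.5,-13.5,-1],[0,0,0]],
])

```text
time_s: 8.05
tcp_pos: [0.5622, -0.1073, 0.3107]
tcp_rot: [[0.968, 0.252, 0.004], [0.252, -0.968, -0.003], [0.003, 0.004, -1.0]]
force: [1.1, -0.3, -1.3]
grip_width: 0.31
gripper_force: 59.3
```

move_arm([
  [2,[0,0,-1],[0,0,0]],
  [2,[0,0,-2],[0,0,0]],
  [2,[0,0,-4],[0,0,0]],
  [2,[0,0,-5],[0,0,0]],
  [2,[0,0,-5],[0,0,0]],
])

```text
time_s: 8.47
tcp_pos: [0.5593, -0.1017, 0.2549]
tcp_rot: [[0.967, 0.255, -0.006], [0.255, -0.967, 0.003], [-0.005, -0.004, -1.0]]
force: [-0.6, -0.6, -0.9]
grip_width: 0.306
gripper_force: 59.3
```

```bash
python3 - <<'E'
from h import *
np.set_printoptions(precision=4,suppress=True)
p=manip.get_image("wrist");st=manip.read_state();print(st["tcp_pos"],st["grip_width"],st["force"])
save(p,"w6",(180,90,500,330),2.5)
for X in [[.5597,-.105,.08],[.569,-.021,.08],[.579,.0635,.08]]: print((proj(p,X)[0]-[180,90])*2.5)
E
```

```text
[ 0.5601 -0.1021  0.2567] 0.3129869869772516 [ 0.466  -0.5828 -1.0574]
[346.4084 238.2794]
[165.5583 169.8295]
[-26.2565  95.6749]
```

View pics/w6.png

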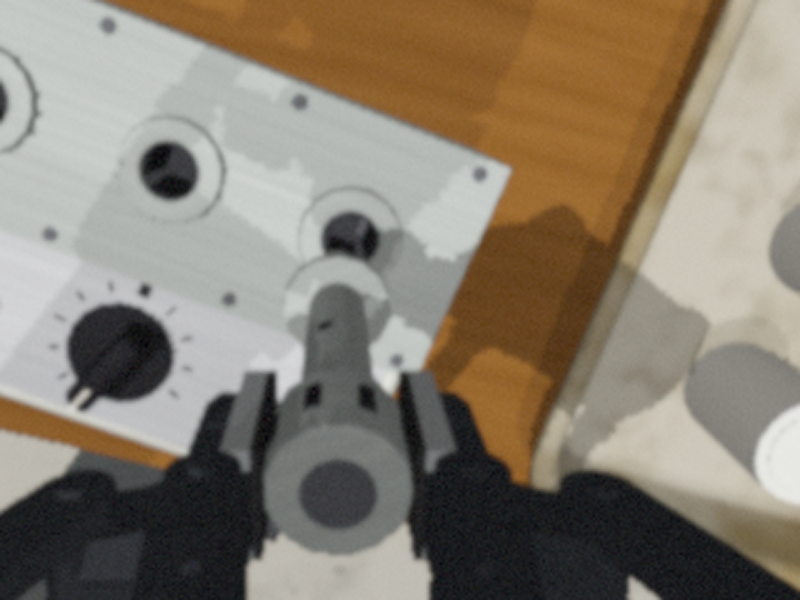

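```bash
python3 - <<'E'
from h import *
np.set_printoptions(precision=4,suppress=True)
p=manip.get_image("wrist");st=manip.read_state();print(st["tcp_pos"],st["tcp_rot"])
for c in [(351,236),(172,169.5)]: print(onz(p,np.array(c)/2.5+[180,90],.08))
# flange of held tube: crop (336,303), top face z
print(onz(p,np.array((336,303))/2.5+[180,90],st["tcp_pos"][2]+.008-.091))
print(onz(p,np.array((339,490))/2.5+[180,90],st["tcp_pos"][2]+.021))
E
```

```text
[ 0.5609 -0.1026  0.2582] [[ 0.9669  0.2551 -0.0008]
 [ 0.2551 -0.9669  0.0005]
 [-0.0007 -0.0007 -1.    ]]
[ 0.5621 -0.1075  0.08  ]
[ 0.5708 -0.024   0.08  ]
[ 0.5605 -0.1012  0.1752]
[ 0.5604 -0.1021  0.2792]
```

move_arm([
  [2,[0.1,-0.5,-1],[0,0,0]],
  [2,[0.1,-0.5,-2.5],[0,0,0]],
  [2,[0.1,-0.5,-4.5],[0,0,0]],
  [2,[0.1,-0.5,-6],[0,0,0]],
  [2,[0.1,-0.5,-7],[0,0,0]],
])

```text
time_s: 8.98
tcp_pos: [0.5618, -0.108, 0.187]
tcp_rot: [[0.967, 0.254, -0.001], [0.254, -0.967, 0.001], [-0.001, -0.002, -1.0]]
force: [-1.4, 2.6, 0.9]
grip_width: 0.309
gripper_force: 59.6
```

move_arm([
  [2,[0,0,0],[0,0,0]],
  [2,[0,0,-0.5],[0,0,0]],
  [2,[0,0,-1],[0,0,0]],
  [2,[0,0,-1.2],[0,0,0]],
  [2,[0,0,-1.5],[0,0,0]],
])

```text
time_s: 9.4
tcp_pos: [0.5624, -0.1081, 0.1741]
tcp_rot: [[0.967, 0.254, 0.001], [0.254, -0.967, 0.001], [0.001, -0.001, -1.0]]
force: [-2.5, 4.2, 5.6]
grip_width: 0.308
gripper_force: 60.2
```

move_arm([
  [2,[-0.1,0.15,-0.2],[0,0,0]],
  [2,[-0.1,0.15,-0.5],[0,0,0]],
  [2,[-0.1,0.15,-0.7],[0,0,0]],
  [2,[-0.1,0.15,-0.8],[0,0,0]],
  [2,[-0.1,0.15,-0.8],[0,0,0]],
])

```text
time_s: 9.82
tcp_pos: [0.5621, -0.1073, 0.1676]
tcp_rot: [[0.967, 0.254, 0.003], [0.254, -0.967, -0.001], [0.002, 0.002, -1.0]]
force: [-3.5, 3.7, 9.8]
grip_width: 0.308
gripper_force: 60.7
```

move_arm([
  [2,[-0.1,0.1,-0.3],[0,0,0]],
  [2,[-0.1,0.1,-0.6],[0,0,0]],
  [2,[-0.1,0.1,-0.8],[0,0,0]],
  [2,[-0.1,0.1,-0.8],[0,0,0]],
  [2,[-0.1,0.1,-0.8],[0,0,0]],
])

```text
time_s: 10.23
tcp_pos: [0.5646, -0.1074, 0.1669]
tcp_rot: [[0.967, 0.255, 0.012], [0.255, -0.967, -0.005], [0.01, 0.008, -1.0]]
force: [-10.9, 6.4, 39.3]
grip_width: 0.31
gripper_force: 65.2
```

move_arm([
  [2,[0.1,-0.1,0.5],[0,0,0]],
  [2,[0.1,-0.1,0.8],[0,0,0]],
  [3.5,[0.1,-0.1,0.8],[0,0,0]],
  [5,[0.1,-0.1,0.8],[0,0,0]],
  [5,[0.1,-0.1,0.8],[0,0,0]],
])

```text
time_s: 10.65
tcp_pos: [0.561, -0.1075, 0.1646]
tcp_rot: [[0.967, 0.254, -0.0], [0.254, -0.967, -0.001], [-0.001, 0.001, -1.0]]
force: [-0.0, -0.3, -0.1]
grip_width: 0.59
gripper_force: 0.0
```

move_arm([
  [5.5,[0,0,0],[0,0,0]],
  [5.5,[0,0,2],[0,0,0]],
  [5.5,[0,0,5],[0,0,0]],
  [5.5,[0,0,9],[0,0,0]],
  [5.5,[-1,1,12],[0,0,0]],
])

```text
time_s: 11.07
tcp_pos: [0.5521, -0.0985, 0.2874]
tcp_rot: [[0.968, 0.253, 0.002], [0.253, -0.968, -0.002], [0.001, 0.002, -1.0]]
force: [0.8, -0.2, 0.7]
grip_width: 0.647
gripper_force: 0.0
```

```bash
python3 - <<'E'
from h import *
np.set_printoptions(precision=4,suppress=True)
p=manip.get_image("wrist");st=manip.read_state();print(st["tcp_pos"],st["grip_width"],st["force"],st["time_s"])
save(p,"w7",(120,60,480,330),2.2)
for X in [[.5615,-.1065,.08],[.5615,-.1065,.086],[.5615,-.1065,.19],[.5705,-.0225,.08],[.5795,.062,.08]]: print((proj(p,X)[0]-[120,60])*2.2)
E
```

```text
[ 0.553  -0.097   0.2946] 0.6474628995046424 [3.6047 0.8237 5.4132] 11.1167
[446.2345 251.1034]
[446.5692 253.1492]
[454.9454 304.3526]
[300.9396 196.5418]
[147.2476 138.9713]
```

View pics/w7.png

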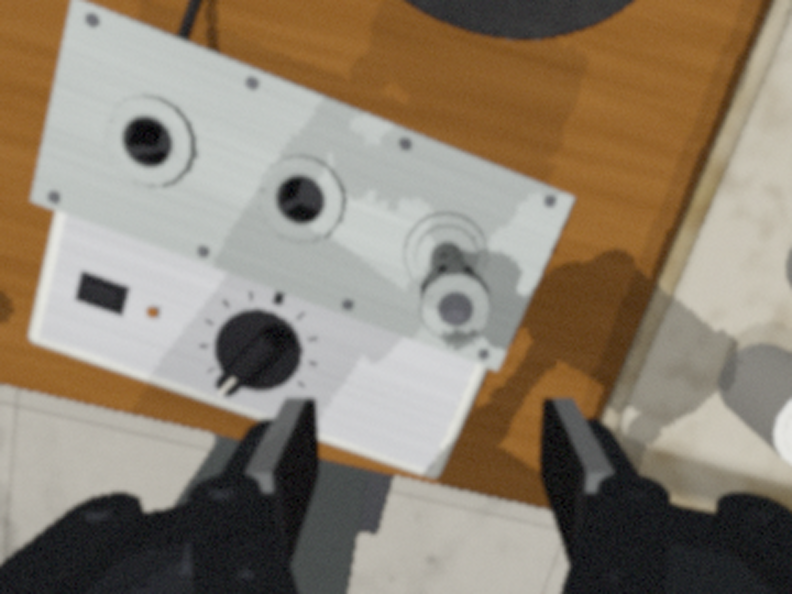

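Tube 1 is seated upright in socket 2: its head is at crop (455,306) against a predicted home position of (455,304). Next is the middle tube.

move_arm([
  [6,[0,3,0],[0,0,0]],
  [6,[0,7,0],[0,0,0]],
  [6,[-0.5,11,0],[0,0,0]],
  [6,[-1,14,0],[0,0,0]],
  [6,[-1,17,0],[0,0,0]],
])

```text
time_s: 11.53
tcp_pos: [0.5403, 0.0746, 0.2847]
tcp_rot: [[0.967, 0.254, -0.001], [0.254, -0.967, -0.0], [-0.001, 0.0, -1.0]]
force: [0.1, 0.1, -1.1]
grip_width: 0.701
gripper_force: 0.0
```

move_arm([
  [6,[0,3,0],[0,0,0]],
  [6,[0,6,0],[0,0,0]],
  [6,[-0.5,9,0],[0,0,0]],
  [6,[-1,12,0],[0,0,0]],
  [6,[-1,15,0],[0,0,0]],
])

```text
time_s: 11.95
tcp_pos: [0.5304, 0.2244, 0.2847]
tcp_rot: [[0.967, 0.254, -0.001], [0.254, -0.967, -0.0], [-0.001, 0.0, -1.0]]
force: [0.8, -0.2, -0.6]
grip_width: 0.707
gripper_force: 0.0
```

move_arm([
  [6,[0,3,0],[0,0,0]],
  [6,[-0.3,6,0],[0,0,0]],
  [6,[-0.6,9,0],[0,0,0]],
  [6,[-0.8,12,0],[0,0,0]],
  [6,[-0.8,13,-1],[0,0,0]],
])

```text
time_s: 12.37
tcp_pos: [0.5231, 0.3569, 0.2765]
tcp_rot: [[0.966, 0.257, 0.003], [0.257, -0.966, 0.003], [0.004, -0.002, -1.0]]
force: [0.5, 0.3, 0.5]
grip_width: 0.696
gripper_force: 0.0
```

move_arm([
  [6,[0,0,-2],[0,0,0]],
  [6,[0,0,-4],[0,0,0]],
  [6,[0,0,-6],[0,0,0]],
  [6,[0,0,-7],[0,0,0]],
  [6,[0,0,-7],[0,0,0]],
])

```text
time_s: 12.78
tcp_pos: [0.5215, 0.3517, 0.2012]
tcp_rot: [[0.967, 0.254, -0.006], [0.254, -0.967, -0.003], [-0.007, 0.001, -1.0]]
force: [0.5, 0.6, 0.6]
grip_width: 0.701
gripper_force: 0.0
```

move_arm([
  [6,[0,0,0],[0,0,0]],
  [6,[0,0,0],[0,0,0]],
  [6,[0,0,0],[0,0,0]],
  [6,[0,0,0],[0,0,0]],
  [6,[0,0,0],[0,0,0]],
])

```text
time_s: 13.2
tcp_pos: [0.5237, 0.3531, 0.2064]
tcp_rot: [[0.967, 0.254, 0.002], [0.254, -0.967, 0.001], [0.002, -0.0, -1.0]]
force: [-1.1, -0.1, -0.3]
grip_width: 0.702
gripper_force: 0.0
```

```bash
cat > hd.py <<'E'
from h import *
import sys
np.set_printoptions(precision=4,suppress=True)
x,y=float(sys.argv[1]),float(sys.argv[2])
p=manip.get_image("wrist");st=manip.read_state();print(st["tcp_pos"],st["grip_width"],st["force"],st["time_s"])
u,v=np.round(proj(p,[x,y,.162])[0]).astype(int);r=32;v0=max(v-r,0)
g=cv2.cvtColor(p["img"],cv2.COLOR_RGB2GRAY)[v0:v+r,u-r:u+r]
H=cv2.HoughCircles(cv2.resize(g,None,fx=4,fy=4),cv2.HOUGH_GRADIENT,1,40,param1=80,param2=18,minRadius=25,maxRadius=100)
print((u,v),[(h.round(1),onz(p,h[:2],.162)) for h in (H[0]/4+[u-r,v0,0])] if H is not None else 0)
save(p,f"hd{int(st['time_s']*100)}",(max(u-60,0),max(v-60,0),u+60,v+60),4)
E
python3 hd.py .525 .352
```

```text
[0.5235 0.3531 0.2061] 0.7068346003659777 [ 0.0053 -0.3572 -0.0147] 13.25
(np.int64(317), np.int64(228)) [(array([316.9, 227.9,   9.7]), array([0.5253, 0.3524, 0.162 ]))]
```

move_arm([
  [6,[0.2,0,-1],[0,0,0]],
  [6,[0.2,0,-3],[0,0,0]],
  [6,[0.2,0,-5],[0,0,0]],
  [6,[0.2,0,-6.2],[0,0,0]],
  [6,[0.2,0,-6.5],[0,0,0]],
])

```text
time_s: 13.67
tcp_pos: [0.5233, 0.3521, 0.1366]
tcp_rot: [[0.967, 0.254, -0.005], [0.254, -0.967, -0.002], [-0.006, 0.001, -1.0]]
force: [0.1, -0.8, 0.3]
grip_width: 0.707
gripper_force: 0.0
```

move_arm([
  [6,[0,0,0],[0,0,0]],
  [4,[0,0,0],[0,0,0]],
  [2,[0,0,0],[0,0,0]],
  [2,[0,0,0],[0,0,0]],
  [2,[0,0,0],[0,0,0]],
], force=60)

```text
time_s: 14.08
tcp_pos: [0.5262, 0.3533, 0.1421]
tcp_rot: [[0.967, 0.254, 0.003], [0.254, -0.967, 0.001], [0.003, -0.0, -1.0]]
force: [0.5, -0.2, 4.2]
grip_width: 0.311
gripper_force: 58.9
```

move_arm([
  [2,[0,0,0],[0,0,0]],
  [2,[0,0,0],[0,0,0]],
  [2,[0,0,1],[0,0,0]],
  [2,[0,0,3],[0,0,0]],
  [2,[0,0,6],[0,0,0]],
])

```text
time_s: 14.5
tcp_pos: [0.523, 0.3521, 0.1977]
tcp_rot: [[0.967, 0.254, -0.007], [0.254, -0.967, -0.003], [-0.007, 0.001, -1.0]]
force: [0.1, 0.7, -1.4]
grip_width: 0.311
gripper_force: 59.0
```

move_arm([
  [2,[0,0,3],[0,0,0]],
  [2,[0,0,6],[0,0,0]],
  [2,[0,0,9],[0,0,0]],
  [2,[0.2,-0.5,11.5],[0,0,0]],
  [2,[0.6,-2.5,12],[0,0,0]],
])

```text
time_s: 14.92
tcp_pos: [0.532, 0.3305, 0.3267]
tcp_rot: [[0.966, 0.257, 0.008], [0.257, -0.966, 0.005], [0.009, -0.002, -1.0]]
force: [1.4, 1.0, 0.9]
grip_width: 0.309
gripper_force: 59.0
```

move_arm([
  [2,[0.3,-3,0],[0,0,0]],
  [2,[0.6,-6,0],[0,0,0]],
  [2,[1,-10,0],[0,0,0]],
  [2,[1.5,-14,0],[0,0,0]],
  [2,[2,-17,0],[0,0,0]],
])

```text
time_s: 15.33
tcp_pos: [0.5507, 0.1555, 0.3205]
tcp_rot: [[0.967, 0.253, -0.0], [0.253, -0.967, -0.001], [-0.001, 0.001, -1.0]]
force: [0.1, -1.1, -1.4]
grip_width: 0.312
gripper_force: 59.1
```

move_arm([
  [2,[0.3,-3.5,0],[0,0,0]],
  [2,[0.6,-7,0],[0,0,0]],
  [2,[1,-11,0],[0,0,0]],
  [2,[1.5,-15,0],[0,0,0]],
  [2,[2,-17.5,-1],[0,0,0]],
])

```text
time_s: 15.75
tcp_pos: [0.5717, -0.0206, 0.3126]
tcp_rot: [[0.968, 0.252, 0.004], [0.252, -0.968, -0.002], [0.003, 0.003, -1.0]]
force: [0.0, 0.9, -0.6]
grip_width: 0.304
gripper_force: 59.1
```

move_arm([
  [2,[0,0,-1],[0,0,0]],
  [2,[0,0,-3],[0,0,0]],
  [2,[0,0,-5],[0,0,0]],
  [2,[0,0,-5],[0,0,0]],
  [2,[0,0,-5],[0,0,0]],
])

```text
time_s: 16.17
tcp_pos: [0.5701, -0.0162, 0.2592]
tcp_rot: [[0.967, 0.254, -0.003], [0.254, -0.967, 0.001], [-0.003, -0.002, -1.0]]
force: [0.1, 0.8, -0.2]
grip_width: 0.306
gripper_force: 59.2
```

move_arm([
  [2,[0,-0.5,-1],[0,0,0]],
  [2,[0,-0.5,-2.5],[0,0,0]],
  [2,[0,-0.5,-4.5],[0,0,0]],
  [2,[0,-0.5,-6],[0,0,0]],
  [2,[0,-0.5,-7],[0,0,0]],
])

```text
time_s: 16.58
tcp_pos: [0.571, -0.0217, 0.1896]
tcp_rot: [[0.967, 0.254, -0.0], [0.254, -0.967, 0.001], [-0.0, -0.001, -1.0]]
force: [-0.4, 1.5, 0.0]
grip_width: 0.311
gripper_force: 59.2
```

move_arm([
  [2,[0,0,0],[0,0,0]],
  [2,[0,0,-0.5],[0,0,0]],
  [2,[0,0,-1],[0,0,0]],
  [2,[0,0,-1.2],[0,0,0]],
  [2,[0,0,-1.5],[0,0,0]],
])

```text
time_s: 17.0
tcp_pos: [0.5716, -0.0217, 0.1762]
tcp_rot: [[0.967, 0.254, 0.001], [0.254, -0.967, 0.0], [0.001, -0.0, -1.0]]
force: [-2.4, 3.1, 4.2]
grip_width: 0.31
gripper_force: 59.6
```

move_arm([
  [2,[0,0,-0.2],[0,0,0]],
  [2,[0,0,-0.5],[0,0,0]],
  [2,[0,0,-0.7],[0,0,0]],
  [2,[0,0,-0.8],[0,0,0]],
  [2,[0,0,-0.8],[0,0,0]],
])

```text
time_s: 17.42
tcp_pos: [0.5719, -0.0219, 0.1696]
tcp_rot: [[0.967, 0.254, 0.002], [0.254, -0.967, 0.0], [0.002, 0.0, -1.0]]
force: [-5.0, 3.0, 11.7]
grip_width: 0.31
gripper_force: 60.5
```

move_arm([
  [2,[-0.1,0.1,-0.3],[0,0,0]],
  [2,[-0.1,0.1,-0.5],[0,0,0]],
  [2,[-0.1,0.1,-0.7],[0,0,0]],
  [2,[-0.1,0.1,-0.7],[0,0,0]],
  [2,[-0.1,0.1,-0.7],[0,0,0]],
])

```text
time_s: 17.83
tcp_pos: [0.5742, -0.0219, 0.169]
tcp_rot: [[0.967, 0.254, 0.011], [0.255, -0.967, -0.003], [0.01, 0.006, -1.0]]
force: [-10.9, 4.1, 36.2]
grip_width: 0.311
gripper_force: 64.0
```

move_arm([
  [2,[0.1,-0.1,0.5],[0,0,0]],
  [2,[0.1,-0.1,0.8],[0,0,0]],
  [3.5,[0.1,-0.1,0.8],[0,0,0]],
  [5,[0.1,-0.1,0.8],[0,0,0]],
  [5,[0.1,-0.1,0.8],[0,0,0]],
])

```text
time_s: 18.25
tcp_pos: [0.5711, -0.0225, 0.1677]
tcp_rot: [[0.967, 0.254, -0.0], [0.254, -0.967, -0.001], [-0.0, 0.001, -1.0]]
force: [0.1, -0.2, -0.5]
grip_width: 0.587
gripper_force: 0.0
```

move_arm([
  [5.5,[0,0,0],[0,0,0]],
  [5.5,[0,0,2],[0,0,0]],
  [5.5,[0,0,5],[0,0,0]],
  [5.5,[0,0,9],[0,0,0]],
  [5.5,[0,1,12],[0,0,0]],
])

```text
time_s: 18.67
tcp_pos: [0.5715, -0.0134, 0.2906]
tcp_rot: [[0.968, 0.252, 0.001], [0.252, -0.968, -0.001], [0.001, 0.002, -1.0]]
force: [0.8, 0.8, 0.6]
grip_width: 0.643
gripper_force: 0.0
```

move_arm([
  [6,[0,3,0],[0,0,0]],
  [6,[0,7,0],[0,0,0]],
  [6,[0,11,0],[0,0,0]],
  [6,[0.5,15,0],[0,0,0]],
  [6,[1,19,0],[0,0,0]],
])

```text
time_s: 19.08
tcp_pos: [0.581, 0.1796, 0.2882]
tcp_rot: [[0.967, 0.254, 0.0], [0.254, -0.967, -0.0], [0.0, 0.0, -1.0]]
force: [0.7, 0.1, -0.1]
grip_width: 0.707
gripper_force: 0.0
```

move_arm([
  [6,[0,4,0],[0,0,0]],
  [6,[0,8,0],[0,0,0]],
  [6,[0.2,12,0],[0,0,0]],
  [6,[0.5,16,0],[0,0,0]],
  [6,[0.8,18.3,0],[0,0,0]],
])

```text
time_s: 19.5
tcp_pos: [0.5882, 0.365, 0.2875]
tcp_rot: [[0.966, 0.257, -0.001], [0.257, -0.966, 0.001], [-0.0, -0.001, -1.0]]
force: [0.5, 0.2, 0.6]
grip_width: 0.703
gripper_force: 0.0
```

move_arm([
  [6,[0,0,-2],[0,0,0]],
  [6,[0,0,-5],[0,0,0]],
  [6,[0,0,-8],[0,0,0]],
  [6,[0,0,-8],[0,0,0]],
  [6,[0,0,-8],[0,0,0]],
])

```text
time_s: 19.92
tcp_pos: [0.588, 0.3603, 0.2059]
tcp_rot: [[0.967, 0.254, -0.005], [0.254, -0.967, -0.002], [-0.005, 0.001, -1.0]]
force: [0.5, 0.1, 0.4]
grip_width: 0.7
gripper_force: 0.0
```

move_arm([
  [6,[0,0,0],[0,0,0]],
  [6,[0,0,0],[0,0,0]],
  [6,[0,0,0],[0,0,0]],
  [6,[0,0,0],[0,0,0]],
  [6,[0,0,0],[0,0,0]],
])

```text
time_s: 20.33
tcp_pos: [0.5897, 0.3611, 0.2096]
tcp_rot: [[0.967, 0.254, 0.002], [0.254, -0.967, 0.001], [0.002, -0.0, -1.0]]
force: [-1.3, -0.0, -0.5]
grip_width: 0.701
gripper_force: 0.0
```

```bash
python3 hd.py .5887 .362
```

```text
[0.5895 0.361  0.2092] 0.7034099233925264 [1.2434 0.8567 0.1502] 20.3833
(np.int64(314), np.int64(229)) [(array([313.4, 228.1,   9.6]), array([0.5893, 0.3623, 0.162 ]))]
```

move_arm([
  [6,[0,0.1,-1],[0,0,0]],
  [6,[0,0.1,-3],[0,0,0]],
  [6,[0,0.1,-5],[0,0,0]],
  [6,[0,0.1,-6.5],[0,0,0]],
  [6,[0,0.1,-6.8],[0,0,0]],
])

```text
time_s: 20.8
tcp_pos: [0.5868, 0.3611, 0.1355]
tcp_rot: [[0.967, 0.254, -0.007], [0.254, -0.967, -0.003], [-0.007, 0.001, -1.0]]
force: [-0.3, 0.6, -1.6]
grip_width: 0.708
gripper_force: 0.0
```

move_arm([
  [6,[0,0,0],[0,0,0]],
  [4,[0,0,0],[0,0,0]],
  [2,[0,0,0],[0,0,0]],
  [2,[0,0,0],[0,0,0]],
  [2,[0,0,0],[0,0,0]],
], force=60)

```text
time_s: 21.22
tcp_pos: [0.5902, 0.3624, 0.1423]
tcp_rot: [[0.967, 0.254, 0.003], [0.254, -0.967, 0.001], [0.003, -0.0, -1.0]]
force: [0.6, 0.1, 4.0]
grip_width: 0.311
gripper_force: 59.1
```

move_arm([
  [2,[0,0,0],[0,0,0]],
  [2,[0,0,0],[0,0,0]],
  [2,[0,0,1],[0,0,0]],
  [2,[0,0,3],[0,0,0]],
  [2,[0,0,6],[0,0,0]],
])

```text
time_s: 21.63
tcp_pos: [0.5869, 0.361, 0.1971]
tcp_rot: [[0.967, 0.254, -0.008], [0.254, -0.967, -0.003], [-0.008, 0.001, -1.0]]
force: [0.4, -0.4, -1.4]
grip_width: 0.308
gripper_force: 59.0
```

move_arm([
  [2,[0,0,3],[0,0,0]],
  [2,[0,0,6],[0,0,0]],
  [2,[0,0,9],[0,0,0]],
  [2,[0,-0.5,11.5],[0,0,0]],
  [2,[0,-2.5,12],[0,0,0]],
])

```text
time_s: 22.05
tcp_pos: [0.5899, 0.3394, 0.3267]
tcp_rot: [[0.966, 0.257, 0.008], [0.257, -0.966, 0.004], [0.009, -0.002, -1.0]]
force: [0.6, 0.7, 0.7]
grip_width: 0.308
gripper_force: 59.1
```

move_arm([
  [2,[0,-3,0],[0,0,0]],
  [2,[-0.2,-6,0],[0,0,0]],
  [2,[-0.3,-9.5,0],[0,0,0]],
  [2,[-0.4,-13,0],[0,0,0]],
  [2,[-0.5,-16,0],[0,0,0]],
])

```text
time_s: 22.47
tcp_pos: [0.5834, 0.1749, 0.3202]
tcp_rot: [[0.967, 0.254, -0.001], [0.254, -0.967, -0.001], [-0.001, 0.0, -1.0]]
force: [0.7, 0.0, -0.7]
grip_width: 0.309
gripper_force: 59.1
```

move_arm([
  [2,[0,-3,0],[0,0,0]],
  [2,[-0.2,-6,0],[0,0,0]],
  [2,[-0.3,-9,0],[0,0,0]],
  [2,[-0.4,-11,0],[0,0,0]],
  [2,[-0.4,-11.5,-2],[0,0,0]],
])

```text
time_s: 22.88
tcp_pos: [0.5817, 0.0585, 0.3046]
tcp_rot: [[0.968, 0.251, 0.007], [0.251, -0.968, -0.002], [0.007, 0.004, -1.0]]
force: [0.9, -0.7, -0.4]
grip_width: 0.315
gripper_force: 59.1
```

move_arm([
  [2,[0,0,-1],[0,0,0]],
  [2,[0,0,-3],[0,0,0]],
  [2,[0,0,-4],[0,0,0]],
  [2,[0,0,-4],[0,0,0]],
  [2,[0,0,-4],[0,0,0]],
])

```text
time_s: 23.3
tcp_pos: [0.5796, 0.0627, 0.2597]
tcp_rot: [[0.967, 0.255, -0.002], [0.255, -0.967, 0.0], [-0.002, -0.001, -1.0]]
force: [0.6, -0.1, -1.0]
grip_width: 0.312
gripper_force: 59.1
```

move_arm([
  [2,[0,0,-1],[0,0,0]],
  [2,[0,0,-2.5],[0,0,0]],
  [2,[0,0,-4.5],[0,0,0]],
  [2,[0,0,-6],[0,0,0]],
  [2,[0,0,-7],[0,0,0]],
])

```text
time_s: 23.72
tcp_pos: [0.5797, 0.0623, 0.189]
tcp_rot: [[0.967, 0.254, -0.001], [0.254, -0.967, 0.0], [-0.001, -0.0, -1.0]]
force: [-0.4, -0.3, -1.6]
grip_width: 0.313
gripper_force: 59.1
```

move_arm([
  [2,[0,0,0],[0,0,0]],
  [2,[0,0,-0.5],[0,0,0]],
  [2,[0,0,-1],[0,0,0]],
  [2,[0,0,-1.2],[0,0,0]],
  [2,[0,0,-1.5],[0,0,0]],
])

```text
time_s: 24.13
tcp_pos: [0.5807, 0.0623, 0.1764]
tcp_rot: [[0.967, 0.254, 0.002], [0.254, -0.967, 0.0], [0.002, -0.0, -1.0]]
force: [-1.4, 1.7, 3.4]
grip_width: 0.311
gripper_force: 59.5
```

move_arm([
  [2,[0,0,-0.2],[0,0,0]],
  [2,[0,0,-0.5],[0,0,0]],
  [2,[0,0,-0.7],[0,0,0]],
  [2,[0,0,-0.8],[0,0,0]],
  [2,[0,0,-0.8],[0,0,0]],
])

```text
time_s: 24.55
tcp_pos: [0.581, 0.0622, 0.1698]
tcp_rot: [[0.967, 0.254, 0.002], [0.254, -0.967, 0.0], [0.002, 0.0, -1.0]]
force: [-5.4, 2.2, 12.2]
grip_width: 0.308
gripper_force: 60.5
```

move_arm([
  [2,[-0.1,0.1,-0.3],[0,0,0]],
  [2,[-0.1,0.1,-0.5],[0,0,0]],
  [2,[-0.1,0.1,-0.7],[0,0,0]],
  [2,[-0.1,0.1,-0.7],[0,0,0]],
  [2,[-0.1,0.1,-0.7],[0,0,0]],
])

```text
time_s: 24.97
tcp_pos: [0.5834, 0.0626, 0.1693]
tcp_rot: [[0.967, 0.254, 0.012], [0.254, -0.967, -0.001], [0.011, 0.004, -1.0]]
force: [-11.0, 2.2, 37.5]
grip_width: 0.307
gripper_force: 63.7
```

move_arm([
  [2,[0.1,-0.1,0.5],[0,0,0]],
  [2,[0.1,-0.1,0.8],[0,0,0]],
  [3.5,[0.1,-0.1,0.8],[0,0,0]],
  [5,[0.1,-0.1,0.8],[0,0,0]],
  [5,[0.1,-0.1,0.8],[0,0,0]],
])

```text
time_s: 25.38
tcp_pos: [0.5799, 0.0617, 0.1675]
tcp_rot: [[0.967, 0.254, -0.001], [0.254, -0.967, -0.0], [-0.001, 0.0, -1.0]]
force: [-0.3, 0.0, -0.2]
grip_width: 0.585
gripper_force: 0.0
```

move_arm([
  [5.5,[0,0,0],[0,0,0]],
  [5.5,[0,0,2],[0,0,0]],
  [5.5,[0,0,5],[0,0,0]],
  [5.5,[0,0,9],[0,0,0]],
  [5.5,[0,0,13],[0,0,0]],
])

```text
time_s: 25.8
tcp_pos: [0.5793, 0.0619, 0.2983]
tcp_rot: [[0.967, 0.254, -0.003], [0.254, -0.967, 0.0], [-0.003, -0.001, -1.0]]
force: [0.4, 0.6, 0.9]
grip_width: 0.644
gripper_force: 0.0
```

move_arm([
  [8,[-0.5,-3,0],[0,0,0]],
  [8,[-1,-6,0],[0,0,0]],
  [8,[-2,-9.5,0],[0,0,0]],
  [8,[-3,-13,0],[0,0,0]],
  [8,[-4,-16.5,0],[0,0,0]],
])

```text
time_s: 26.22
tcp_pos: [0.5395, -0.1044, 0.2979]
tcp_rot: [[0.967, 0.255, -0.0], [0.255, -0.967, -0.0], [-0.0, 0.0, -1.0]]
force: [0.4, 0.4, 0.0]
grip_width: 0.941
gripper_force: 0.0
```

move_arm([
  [8,[-0.5,-3.5,0],[0,0,0]],
  [8,[-1,-7,0],[0,0,0]],
  [8,[-2,-10.5,0],[0,0,0]],
  [8,[-3,-14,0],[0,0,0]],
  [8,[-4,-17,0],[0,0,0]],
])

```text
time_s: 26.63
tcp_pos: [0.4992, -0.2753, 0.2978]
tcp_rot: [[0.967, 0.253, -0.001], [0.253, -0.967, -0.0], [-0.001, 0.0, -1.0]]
force: [0.4, 0.3, 0.8]
grip_width: 0.935
gripper_force: 0.0
```

move_arm([
  [8,[0,-3,0],[0,0,0]],
  [8,[0,-5,0],[0,0,0]],
  [8,[0,-6,0],[0,0,0]],
  [8,[0,-6,0],[0,0,0]],
  [8,[0,-6,0],[0,0,0]],
])

```text
time_s: 27.05
tcp_pos: [0.5002, -0.3325, 0.2979]
tcp_rot: [[0.967, 0.254, -0.0], [0.254, -0.967, 0.001], [-0.0, -0.001, -1.0]]
force: [0.9, 0.4, -0.0]
grip_width: 0.935
gripper_force: 0.0
```

```bash
cat > ln.py <<'E'
from h import *
import sys
np.set_printoptions(precision=4,suppress=True)
z=float(sys.argv[1])
p=manip.get_image("wrist");st=manip.read_state();print(st["tcp_pos"],st["grip_width"],st["time_s"])
for b in manip.masks_of("liner1_center",p):
    m=(b["mask"]*255).astype(np.uint8)
    print(np.round(b["box"],1),b["confidence"],onz(p,b["box"][:2],z))
im=p["img"].astype(int);w=((im.min(2)>205)&(im.max(2)-im.min(2)<25)).astype(np.uint8)
w=cv2.morphologyEx(w,cv2.MORPH_OPEN,np.ones((3,3)))
n,l,s,c=cv2.connectedComponentsWithStats(w)
for i in range(1,n):
    if 700<s[i,4]<6000: 
        k,_=cv2.findContours((l==i).astype(np.uint8),0,1);(a,bb),r=cv2.minEnclosingCircle(k[0]);print("white",s[i],(a,bb,r),onz(p,(a,bb),z))
save(p,f"ln{int(st['time_s']*100)}")
E
python3 ln.py .08
```

```text
[ 0.5004 -0.3319  0.2981] 0.9348930674779151 27.1
[347.1 142.1  46.9  45.8] 0.67 [ 0.5531 -0.3589  0.08  ]
[ 97.   69.2 117.3  59.9] 0.34 [ 0.5589 -0.0594  0.08  ]
white [142  40  53  46 738] (165.5, 62.0, 32.19093704223633) [ 0.5862 -0.1344  0.08  ]
white [ 345   69   49   51 1944] (369.74700927734375, 94.3177490234375, 26.018760681152344) [ 0.6123 -0.3688  0.08  ]
white [ 501   97   65   66 1159] (532.823974609375, 130.0102081298828, 34.00776290893555) [ 0.6242 -0.5718  0.08  ]
white [ 326  120   45   47 1683] (347.3947448730469, 142.64035034179688, 23.883678436279297) [ 0.5526 -0.3594  0.08  ]
white [   0  304   41   84 1927] (4.5, 345.5, 41.74336242675781) [0.125  0.0629 0.08  ]
```

```bash
ls pics; python3 - <<'E'
import cv2,glob
im=cv2.imread(glob.glob("pics/ln27*.png")[0])[30:230,240:480]
cv2.imwrite("pics/lncrop.png",cv2.resize(im,None,fx=3,fy=3,interpolation=cv2.INTER_CUBIC))
E
```

```text
hd1325.png
hd2038.png
ln2710.png
scene0.png
scene1.png
sfull.png
top0.png
top1.png
w1.png
w2.png
w3.png
w3c.png
w4.png
w5.png
w6.png
w7.png
```

View pics/lncrop.png

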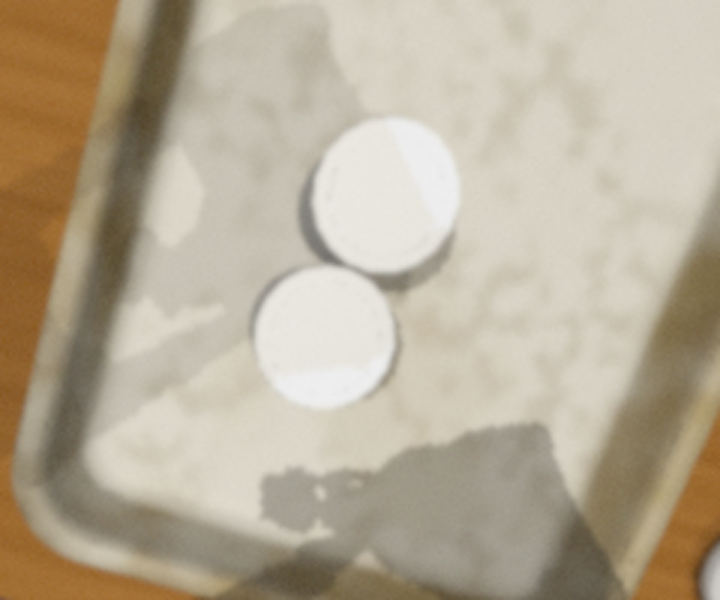

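Both liners stand upright, but the front one has been knocked next to the rear one, to about (0.553,-0.360). I grip it across the line between them.

move_arm([
  [8.5,[2.5,-1.4,-1],[0,0,0]],
  [8.5,[5.2,-2.8,-3],[0,0,0]],
  [8.5,[5.2,-2.8,-7],[0,0,0]],
  [8.5,[5.2,-2.8,-11],[0,0,0]],
  [8.5,[5.2,-2.8,-14],[0,0,0]],
])

```text
time_s: 27.57
tcp_pos: [0.552, -0.3586, 0.1549]
tcp_rot: [[0.967, 0.256, -0.002], [0.256, -0.967, 0.002], [-0.002, -0.003, -1.0]]
force: [0.3, 0.7, -1.1]
grip_width: 0.996
gripper_force: 0.0
```

move_arm([
  [8.5,[0,0,0],[0,0,0]],
  [8.5,[0,0,0],[0,0,0]],
  [8.5,[0,0,0],[0,0,0]],
  [8.5,[0,0,0],[0,0,0]],
  [8.5,[0,0,0],[0,0,0]],
])

```text
time_s: 27.98
tcp_pos: [0.5536, -0.3621, 0.1619]
tcp_rot: [[0.967, 0.254, 0.004], [0.254, -0.967, -0.004], [0.003, 0.005, -1.0]]
force: [0.2, 0.3, 0.4]
grip_width: 0.998
gripper_force: 0.0
```

```bash
python3 ln.py .08
```

```text
[ 0.5533 -0.3619  0.1613] 0.9958873728324169 28.0333
[311.9 204.6  74.   78.3] 0.68 [ 0.5592 -0.3583  0.08  ]
white [ 304  104   75   76 4429] (341.6153869628906, 141.3076934814453, 38.125553131103516) [ 0.6126 -0.3673  0.08  ]
white [ 533  135  107  126 2527] (596.72412109375, 198.59738159179688, 64.06482696533203) [ 0.6216 -0.5767  0.08  ]
white [ 277  178   70   40 2063] (311.26812744140625, 209.0, 34.78950881958008) [ 0.5556 -0.3588  0.08  ]
white [  0 194  45  41 970] (17.863636016845703, 214.0, 26.816316604614258) [ 0.4919 -0.1324  0.08  ]
```

move_arm([
  [8.5,[0,0.1,-2],[0,0,0]],
  [8.5,[0,0.1,-5],[0,0,0]],
  [8.5,[0,0.1,-8],[0,0,0]],
  [8.5,[0,0.1,-10.5],[0,0,0]],
  [8.5,[0,0.1,-11.3],[0,0,0]],
])

```text
time_s: 28.5
tcp_pos: [0.55, -0.3582, 0.0412]
tcp_rot: [[0.967, 0.254, -0.005], [0.254, -0.967, 0.005], [-0.003, -0.006, -1.0]]
force: [-1.7, 0.7, -0.5]
grip_width: 0.993
gripper_force: 0.0
```

move_arm([
  [8,[0,0,0],[0,0,0]],
  [7,[0,0,0],[0,0,0]],
  [5.5,[0,0,0],[0,0,0]],
  [5,[0,0,0],[0,0,0]],
  [5,[0,0,0],[0,0,0]],
], force=50)

```text
time_s: 28.92
tcp_pos: [0.5539, -0.3616, 0.0485]
tcp_rot: [[0.967, 0.254, 0.004], [0.254, -0.967, -0.004], [0.003, 0.005, -1.0]]
force: [0.3, -0.0, 6.3]
grip_width: 0.676
gripper_force: 54.0
```

move_arm([
  [5,[0,0,0],[0,0,0]],
  [5,[0,0,0],[0,0,0]],
  [5,[0,0,1],[0,0,0]],
  [5,[0,0,2.5],[0,0,0]],
  [5,[0,0,5],[0,0,0]],
])

```text
time_s: 29.33
tcp_pos: [0.5507, -0.3587, 0.0943]
tcp_rot: [[0.967, 0.254, -0.004], [0.254, -0.967, 0.003], [-0.003, -0.004, -1.0]]
force: [-0.5, -0.1, -2.0]
grip_width: 0.675
gripper_force: 53.5
```

move_arm([
  [5,[0,0,3],[0,0,0]],
  [5,[0,0,7],[0,0,0]],
  [5,[0,0,11],[0,0,0]],
  [5,[0,0,15],[0,0,0]],
  [5,[0,0,19],[0,0,0]],
])

```text
time_s: 29.75
tcp_pos: [0.5518, -0.3596, 0.289]
tcp_rot: [[0.967, 0.254, 0.001], [0.254, -0.967, -0.001], [0.001, 0.001, -1.0]]
force: [0.6, -1.9, -0.7]
grip_width: 0.678
gripper_force: 53.6
```

move_arm([
  [5,[0,2.5,0.5],[0,0,0]],
  [5,[0.3,5.5,0.5],[0,0,0]],
  [5,[0.6,8.5,0.5],[0,0,0]],
  [5,[1,12,0.5],[0,0,0]],
  [5,[1,15,0.5],[0,0,0]],
])

```text
time_s: 30.17
tcp_pos: [0.5622, -0.208, 0.2919]
tcp_rot: [[0.967, 0.254, 0.002], [0.254, -0.967, -0.0], [0.001, 0.001, -1.0]]
force: [0.2, -0.1, -1.0]
grip_width: 0.673
gripper_force: 53.6
```

move_arm([
  [5,[0.2,3,0],[0,0,0]],
  [5,[0.4,6,0],[0,0,0]],
  [5,[0.6,9,0],[0,0,0]],
  [5,[1,12,0],[0,0,0]],
  [5,[1,15,0],[0,0,0]],
])

```text
time_s: 30.58
tcp_pos: [0.5721, -0.0584, 0.2919]
tcp_rot: [[0.967, 0.254, 0.002], [0.254, -0.967, -0.0], [0.002, 0.001, -1.0]]
force: [0.4, 0.2, -1.2]
grip_width: 0.671
gripper_force: 53.6
```

move_arm([
  [5,[0.2,3,0],[0,0,0]],
  [5,[0.4,6,0],[0,0,0]],
  [5,[0.6,9,0],[0,0,0]],
  [5,[0.7,11.5,0],[0,0,0]],
  [5,[0.7,12.2,0],[0,0,0]],
])

```text
time_s: 31.0
tcp_pos: [0.5787, 0.0656, 0.2918]
tcp_rot: [[0.966, 0.257, 0.001], [0.257, -0.966, 0.001], [0.002, -0.001, -1.0]]
force: [-0.9, 0.5, -0.8]
grip_width: 0.676
gripper_force: 53.7
```

move_arm([
  [5,[0,0,0],[0,0,0]],
  [5,[0,0,0],[0,0,0]],
  [5,[0,0,-1],[0,0,0]],
  [5,[0,0,-2],[0,0,0]],
  [5,[0,0,-2.5],[0,0,0]],
])

```text
time_s: 31.42
tcp_pos: [0.5783, 0.0609, 0.2629]
tcp_rot: [[0.968, 0.252, -0.003], [0.252, -0.968, 0.0], [-0.003, -0.001, -1.0]]
force: [-0.3, 0.2, -1.2]
grip_width: 0.678
gripper_force: 53.6
```

```bash
python3 ln.py .3 | head -3
```

```text
[0.5778 0.0611 0.2619] 0.6734239925464302 31.4667
[314.9 263.4 134.1 146.9] 0.61 [0.5971 0.0661 0.3   ]
white [ 519    0  121   83 5173] (579.0, 41.0, 72.67058563232422) [0.6892 0.0083 0.3   ]
```

move_arm([
  [5,[0.1,0,-1.5],[0,0,0]],
  [5,[0.1,0,-3.5],[0,0,0]],
  [5,[0.1,0,-6],[0,0,0]],
  [5,[0.1,0,-8],[0,0,0]],
  [5,[0.1,0,-9.3],[0,0,0]],
])

```text
time_s: 31.93
tcp_pos: [0.579, 0.0617, 0.1698]
tcp_rot: [[0.967, 0.254, -0.003], [0.254, -0.967, 0.0], [-0.003, -0.001, -1.0]]
force: [-0.8, -0.2, -0.4]
grip_width: 0.679
gripper_force: 53.6
```

move_arm([
  [5,[0,0,0],[0,0,0]],
  [5,[0,0,-0.2],[0,0,0]],
  [5,[0,0,-0.4],[0,0,0]],
  [5,[0,0,-0.6],[0,0,0]],
  [5,[0,0,-0.7],[0,0,0]],
])

```text
time_s: 32.35
tcp_pos: [0.5809, 0.0619, 0.1664]
tcp_rot: [[0.967, 0.254, 0.002], [0.254, -0.967, -0.0], [0.002, 0.001, -1.0]]
force: [-0.4, 0.9, -0.9]
grip_width: 0.677
gripper_force: 53.7
```

move_arm([
  [5,[0,0,-0.2],[0,0,0]],
  [5,[0,0,-0.4],[0,0,0]],
  [5,[0,0,-0.6],[0,0,0]],
  [5,[0,0,-0.6],[0,0,0]],
  [5,[0,0,-0.6],[0,0,0]],
])

```text
time_s: 32.77
tcp_pos: [0.5815, 0.062, 0.1624]
tcp_rot: [[0.967, 0.254, 0.004], [0.254, -0.967, -0.0], [0.003, 0.001, -1.0]]
force: [-3.2, -0.3, 12.0]
grip_width: 0.676
gripper_force: 54.7
```

move_arm([
  [5,[0,0,0.3],[0,0,0]],
  [5,[0,0,0.3],[0,0,0]],
  [6.2,[0,0,0.3],[0,0,0]],
  [7,[0,0,0.3],[0,0,0]],
  [7.2,[0,0,0.3],[0,0,0]],
])

```text
time_s: 33.18
tcp_pos: [0.5799, 0.062, 0.1619]
tcp_rot: [[0.967, 0.254, -0.001], [0.254, -0.967, 0.0], [-0.001, -0.0, -1.0]]
force: [-0.3, -0.6, -0.3]
grip_width: 0.845
gripper_force: 0.0
```

move_arm([
  [7.2,[0,0,0],[0,0,0]],
  [7.2,[0,0,2],[0,0,0]],
  [7.2,[0,0,5],[0,0,0]],
  [7.2,[0,0,9],[0,0,0]],
  [7.2,[0,0,13],[0,0,0]],
])

```text
time_s: 33.6
tcp_pos: [0.5793, 0.0621, 0.2926]
tcp_rot: [[0.967, 0.254, -0.003], [0.254, -0.967, 0.0], [-0.003, -0.001, -1.0]]
force: [1.0, -0.8, 0.1]
grip_width: 0.847
gripper_force: 0.0
```

move_arm([
  [8.5,[0,-3,0],[0,0,0]],
  [8.5,[0,-6.5,0],[0,0,0]],
  [8.5,[0,-10,0],[0,0,0]],
  [8.5,[0,-13.5,0],[0,0,0]],
  [8.5,[0,-17,0],[0,0,0]],
])

```text
time_s: 34.02
tcp_pos: [0.5799, -0.1095, 0.2923]
tcp_rot: [[0.967, 0.254, 0.0], [0.254, -0.967, 0.0], [0.0, 0.0, -1.0]]
force: [0.2, 0.2, 0.2]
grip_width: 0.993
gripper_force: 0.0
```

move_arm([
  [8.5,[0,-3.5,0],[0,0,0]],
  [8.5,[0,-7,0],[0,0,0]],
  [8.5,[0,-10.5,0],[0,0,0]],
  [8.5,[0,-14,0],[0,0,0]],
  [8.5,[0,-17,0],[0,0,0]],
])

```text
time_s: 34.43
tcp_pos: [0.5797, -0.2804, 0.292]
tcp_rot: [[0.967, 0.253, -0.0], [0.253, -0.967, -0.0], [-0.0, 0.0, -1.0]]
force: [1.6, -0.3, -0.8]
grip_width: 0.993
gripper_force: 0.0
```

move_arm([
  [8.5,[0,-3,0],[0,0,0]],
  [8.5,[0,-6,-1],[0,0,0]],
  [8.5,[0,-8,-4],[0,0,0]],
  [8.5,[0,-8,-7],[0,0,0]],
  [8.5,[0,-8,-8],[0,0,0]],
])

```text
time_s: 34.85
tcp_pos: [0.5778, -0.3577, 0.2062]
tcp_rot: [[0.968, 0.252, -0.006], [0.252, -0.968, 0.006], [-0.005, -0.007, -1.0]]
force: [-0.7, 1.1, -1.0]
grip_width: 0.997
gripper_force: 0.0
```

move_arm([
  [8.5,[0,0,0],[0,0,0]],
  [8.5,[0,0,0],[0,0,0]],
  [8.5,[0,0,0],[0,0,0]],
  [8.5,[0,0,0],[0,0,0]],
  [8.5,[0,0,0],[0,0,0]],
])

```text
time_s: 35.27
tcp_pos: [0.5811, -0.3582, 0.2147]
tcp_rot: [[0.967, 0.255, 0.003], [0.255, -0.967, -0.002], [0.002, 0.003, -1.0]]
force: [1.0, 0.2, -0.3]
grip_width: 0.995
gripper_force: 0.0
```

```bash
python3 ln.py .08; python3 - <<'E'
from h import *
p=manip.get_image("top");s=manip.get_image("scene")
for q in(p,s): 
    for b in manip.recognise("liner1_center",q): print(np.round(b["box"],1),b["confidence"])
    print("expected hung", proj(q,[.5805,.062,.155]), "tray", proj(q,[.612,-.368,.041]))
E
```

```text
[ 0.5809 -0.3581  0.2143] 0.9911786069604411 35.3167
white [ 303  139   59   58 2691] (331.8048095703125, 167.52334594726562, 29.71317481994629) [ 0.6117 -0.3671  0.08  ]
white [ 495  156   86  105 1806] (548.5410766601562, 209.02780151367188, 53.879398345947266) [ 0.627  -0.5885  0.08  ]
white [   0  188   75   66 2579] (32.378379821777344, 220.0, 42.8061637878418) [ 0.4838 -0.0898  0.08  ]
[273.2 197.7  14.9  24.5] 0.88
[296.1 200.1  16.5  16.3] 0.15
expected hung [[270.09374819 199.364449  ]] tray [[387.75043967 182.70608223]]
[291.  225.6  17.3  24.6] 0.75
[307.5 216.2   8.7  24.9] 0.41
expected hung [[290.62348812 225.27745107]] tray [[344.41794585 173.85749867]]
```

move_arm([
  [8.5,[1.5,-0.5,-1],[0,0,0]],
  [8.5,[3.1,-0.9,-4],[0,0,0]],
  [8.5,[3.1,-0.9,-8],[0,0,0]],
  [8.5,[3.1,-0.9,-12],[0,0,0]],
  [8.5,[3.1,-0.9,-14],[0,0,0]],
])

```text
time_s: 35.98
tcp_pos: [0.6087, -0.3649, 0.066]
tcp_rot: [[0.967, 0.254, -0.006], [0.254, -0.967, 0.005], [-0.005, -0.007, -1.0]]
force: [-1.3, 0.6, -0.8]
grip_width: 0.994
gripper_force: 0.0
```

move_arm([
  [8.5,[0,0,-1],[0,0,0]],
  [8.5,[0,0,-2.5],[0,0,0]],
  [8.5,[0,0,-2.6],[0,0,0]],
  [8.5,[0,0,-2.6],[0,0,0]],
  [8.5,[0,0,-2.6],[0,0,0]],
])

```text
time_s: 36.4
tcp_pos: [0.6123, -0.368, 0.0486]
tcp_rot: [[0.967, 0.254, 0.003], [0.254, -0.967, -0.002], [0.002, 0.003, -1.0]]
force: [-0.3, -0.2, -0.6]
grip_width: 0.994
gripper_force: 0.0
```

move_arm([
  [8,[0,0,0],[0,0,0]],
  [7,[0,0,0],[0,0,0]],
  [5.5,[0,0,0],[0,0,0]],
  [5,[0,0,0],[0,0,0]],
  [5,[0,0,0],[0,0,0]],
], force=50)

```text
time_s: 36.82
tcp_pos: [0.6119, -0.3677, 0.0478]
tcp_rot: [[0.967, 0.254, 0.002], [0.254, -0.967, -0.002], [0.001, 0.002, -1.0]]
force: [-0.4, -0.1, 5.8]
grip_width: 0.661
gripper_force: 53.4
```

move_arm([
  [5,[0,0,0],[0,0,0]],
  [5,[0,0,0],[0,0,0]],
  [5,[0,0,1],[0,0,0]],
  [5,[0,0,2.5],[0,0,0]],
  [5,[0,0,5],[0,0,0]],
])

```text
time_s: 37.23
tcp_pos: [0.6093, -0.3654, 0.0941]
tcp_rot: [[0.967, 0.254, -0.005], [0.254, -0.967, 0.004], [-0.004, -0.005, -1.0]]
force: [0.1, 0.3, -1.8]
grip_width: 0.663
gripper_force: 53.3
```

move_arm([
  [5,[0,0,3],[0,0,0]],
  [5,[0,0,7],[0,0,0]],
  [5,[0,0,11],[0,0,0]],
  [5,[0,0,15],[0,0,0]],
  [5,[0,0,19],[0,0,0]],
])

```text
time_s: 37.65
tcp_pos: [0.6107, -0.3665, 0.2894]
tcp_rot: [[0.967, 0.254, 0.0], [0.254, -0.967, -0.0], [0.0, 0.0, -1.0]]
force: [0.5, -0.9, -0.7]
grip_width: 0.665
gripper_force: 53.4
```

move_arm([
  [5,[-0.5,2.5,0],[0,0,0]],
  [5,[-1,5.5,0],[0,0,0]],
  [5,[-1.5,8.5,0],[0,0,0]],
  [5,[-2.3,12,0],[0,0,0]],
  [5,[-3,15,0],[0,0,0]],
])

```text
time_s: 38.07
tcp_pos: [0.5804, -0.2149, 0.2872]
tcp_rot: [[0.967, 0.254, 0.0], [0.254, -0.967, 0.0], [0.0, -0.0, -1.0]]
force: [0.9, -0.0, -0.3]
grip_width: 0.667
gripper_force: 53.5
```

move_arm([
  [5,[-0.5,3,0],[0,0,0]],
  [5,[-1,6,0],[0,0,0]],
  [5,[-1.5,9,0],[0,0,0]],
  [5,[-2,10.5,0],[0,0,0]],
  [5,[-2,11,0],[0,0,0]],
])

```text
time_s: 38.48
tcp_pos: [0.5604, -0.1046, 0.2873]
tcp_rot: [[0.967, 0.257, 0.0], [0.257, -0.967, 0.0], [0.0, 0.0, -1.0]]
force: [0.5, -0.2, -1.6]
grip_width: 0.663
gripper_force: 53.6
```

move_arm([
  [5,[0,0,0],[0,0,0]],
  [5,[0,0,0],[0,0,0]],
  [5,[0,0,-1],[0,0,0]],
  [5,[0,0,-2],[0,0,0]],
  [5,[0,0,-2.5],[0,0,0]],
])

```text
time_s: 38.9
tcp_pos: [0.5603, -0.1077, 0.2586]
tcp_rot: [[0.968, 0.253, -0.003], [0.253, -0.968, 0.001], [-0.003, -0.002, -1.0]]
force: [-0.7, -0.2, -1.5]
grip_width: 0.669
gripper_force: 53.6
```

move_arm([
  [5,[0,0,-1.5],[0,0,0]],
  [5,[0,0,-3.5],[0,0,0]],
  [5,[0,0,-6],[0,0,0]],
  [5,[0,0,-8],[0,0,0]],
  [5,[0,0,-9],[0,0,0]],
])

```text
time_s: 39.32
tcp_pos: [0.559, -0.1067, 0.167]
tcp_rot: [[0.967, 0.253, -0.006], [0.253, -0.967, 0.002], [-0.005, -0.004, -1.0]]
force: [0.0, 0.1, -1.6]
grip_width: 0.664
gripper_force: 53.6
```

move_arm([
  [5,[0,0,-0.2],[0,0,0]],
  [5,[0,0,-0.5],[0,0,0]],
  [5,[0,0,-0.8],[0,0,0]],
  [5,[0,0,-0.9],[0,0,0]],
  [5,[0,0,-0.9],[0,0,0]],
])

```text
time_s: 39.73
tcp_pos: [0.5617, -0.1072, 0.1631]
tcp_rot: [[0.967, 0.254, 0.001], [0.254, -0.967, -0.001], [0.001, 0.001, -1.0]]
force: [0.5, -0.3, -0.5]
grip_width: 0.661
gripper_force: 53.6
```

move_arm([
  [5,[0,0,-0.2],[0,0,0]],
  [5,[0,0,-0.3],[0,0,0]],
  [5,[0,0,-0.4],[0,0,0]],
  [5,[0,0,-0.4],[0,0,0]],
  [5,[0,0,-0.4],[0,0,0]],
])

```text
time_s: 40.15
tcp_pos: [0.5627, -0.1074, 0.1617]
tcp_rot: [[0.967, 0.254, 0.004], [0.254, -0.967, -0.002], [0.003, 0.003, -1.0]]
force: [-3.7, 1.8, 11.6]
grip_width: 0.664
gripper_force: 54.6
```

move_arm([
  [5,[0,0,0.3],[0,0,0]],
  [5,[0,0,0.3],[0,0,0]],
  [6.2,[0,0,0.3],[0,0,0]],
  [7,[0,0,0.3],[0,0,0]],
  [7.2,[0,0,0.3],[0,0,0]],
])

```text
time_s: 40.57
tcp_pos: [0.561, -0.107, 0.1611]
tcp_rot: [[0.967, 0.254, -0.0], [0.254, -0.967, 0.0], [-0.0, -0.0, -1.0]]
force: [-0.9, -0.2, 0.3]
grip_width: 0.842
gripper_force: 0.0
```

move_arm([
  [7.2,[0,0,0],[0,0,0]],
  [7.2,[0,0,2],[0,0,0]],
  [7.2,[0,0,5],[0,0,0]],
  [7.2,[0,0,9],[0,0,0]],
  [7.2,[0,0,13],[0,0,0]],
])

```text
time_s: 40.98
tcp_pos: [0.5603, -0.1067, 0.2916]
tcp_rot: [[0.967, 0.254, -0.003], [0.254, -0.967, 0.001], [-0.002, -0.002, -1.0]]
force: [0.4, -0.1, 0.2]
grip_width: 0.845
gripper_force: 0.0
```

move_arm([
  [7,[-3,1.8,0],[0,0,0]],
  [7,[-6,3.6,0],[0,0,0]],
  [7,[-9,5.4,0],[0,0,0]],
  [7,[-12,7.2,0],[0,0,0]],
  [7,[-15,9,0],[0,0,0]],
])

```text
time_s: 41.4
tcp_pos: [0.4097, -0.0163, 0.291]
tcp_rot: [[0.967, 0.254, -0.0], [0.254, -0.967, 0.0], [-0.0, -0.0, -1.0]]
force: [0.0, 1.2, 1.1]
grip_width: 0.819
gripper_force: 0.0
```

move_arm([
  [7,[0,0,0],[0,0,0]],
  [7,[0,0,0],[0,0,0]],
  [7,[0,0,0],[0,0,0]],
  [7,[0,0,0],[0,0,0]],
  [7,[0,0,0],[0,0,0]],
])

```text
time_s: 41.82
tcp_pos: [0.4119, -0.0176, 0.2914]
tcp_rot: [[0.967, 0.253, -0.0], [0.253, -0.967, 0.0], [-0.0, -0.0, -1.0]]
force: [-0.2, -1.0, -0.8]
grip_width: 0.816
gripper_force: 0.0
```

```bash
python3 - <<'E'
from h import *
np.set_printoptions(precision=4,suppress=True)
p=manip.get_image("wrist");st=manip.read_state();print(st["tcp_pos"],st["joint_pos"],st["time_s"])
D=np.array([.4696,-.011]);g=cv2.cvtColor(p["img"],cv2.COLOR_RGB2GRAY)
# rectified top-down view around the dial at z=.059, 0.25mm/px; up=+x world, left=+y
n=400;yy,xx=np.mgrid[0:n,0:n];s=.0003
X=np.c_[(D[0]+(n/2-yy)*s).ravel(),(D[1]+(n/2-xx)*s).ravel(),np.full(n*n,.059)]
uv=proj(p,X).astype(np.float32)
r=cv2.remap(p["img"],uv[:,0].reshape(n,n),uv[:,1].reshape(n,n),cv2.INTER_CUBIC)
cv2.imwrite("pics/dial.png",cv2.cvtColor(r,cv2.COLOR_RGB2BGR)); 
s_=manip.get_image("scene")
for b in manip.recognise("liner1_center",s_): print(np.round(b["box"],1),b["confidence"])
print([proj(s_,q) for q in([.5805,.062,.155],[.5615,-.107,.155])])
E
```

```text
[ 0.4118 -0.0175  0.2912] [-0.3377 -0.3187  1.9493 -0.      1.5115  0.9769] 41.8667
[254.3 309.9  63.3  49.9] 0.16
[array([[290.6235, 225.2775]]), array([[320.8563, 199.0076]])]
```

View pics/dial.png

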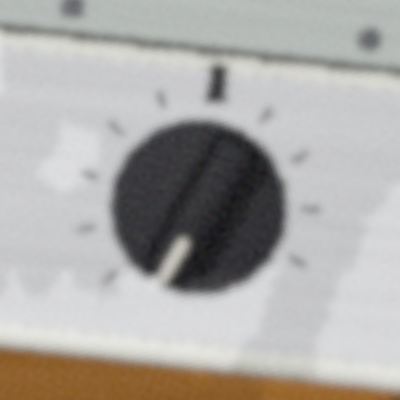

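The dial view is rectified, so up is world +x. The pointer lies about 205° clockwise from up and the heavy mark about 8.7°, so the dial needs about 164° clockwise. I'll do this in two grips so the wrist camera stays clear of the tubes.

move_arm([
  [5,[1,0.2,0],[0,0,7]],
  [5,[2.5,0.4,0],[0,0,14]],
  [5,[4,0.6,0],[0,0,21]],
  [5,[5,0.7,0],[0,0,28]],
  [5,[5.7,0.7,0],[0,0,35]],
], force=30)

```text
time_s: 42.38
tcp_pos: [0.4692, -0.01, 0.291]
tcp_rot: [[0.642, 0.767, -0.0], [0.767, -0.642, 0.0], [-0.0, -0.0, -1.0]]
force: [-0.3, 0.2, -1.5]
grip_width: 0.587
gripper_force: 0.0
```

move_arm([
  [4,[0,0,0],[0,0,7]],
  [4,[0,0,0],[0,0,14]],
  [4,[0,0,0],[0,0,21]],
  [4,[0,0,0],[0,0,28]],
  [4,[0,0,0],[0,0,35]],
])

```text
time_s: 42.8
tcp_pos: [0.4684, -0.0102, 0.2911]
tcp_rot: [[0.086, 0.996, -0.001], [0.996, -0.086, 0.0], [0.0, -0.001, -1.0]]
force: [-0.2, 0.6, -0.1]
grip_width: 0.471
gripper_force: 0.0
```

move_arm([
  [4,[0,0,0],[0,0,7]],
  [4,[0,0,0],[0,0,14]],
  [4,[0,0,0],[0,0,21]],
  [4,[0,0,0],[0,0,28]],
  [4,[0,0,0],[0,0,35]],
])

```text
time_s: 43.22
tcp_pos: [0.4684, -0.0102, 0.2911]
tcp_rot: [[-0.501, 0.866, -0.0], [0.866, 0.501, 0.0], [0.0, -0.0, -1.0]]
force: [0.2, -0.1, -0.0]
grip_width: 0.469
gripper_force: 0.0
```

move_arm([
  [4,[0,0,0],[0,0,7]],
  [4,[0,0,0],[0,0,14]],
  [4,[0,0,0],[0,0,21]],
  [4,[0,0,0],[0,0,28]],
  [4,[0,0,0],[0,0,35]],
])

```text
time_s: 43.63
tcp_pos: [0.4684, -0.0102, 0.2911]
tcp_rot: [[-0.907, 0.422, -0.001], [0.422, 0.907, 0.0], [0.001, -0.0, -1.0]]
force: [-0.9, -0.6, -0.6]
grip_width: 0.47
gripper_force: 0.0
```

move_arm([
  [4,[0,0,-2],[0,0,0]],
  [4,[0,0,-5],[0,0,0]],
  [4,[0,0,-8],[0,0,0]],
  [4,[0,0,-10],[0,0,0]],
  [4,[0,0,-10],[0,0,0]],
])

```text
time_s: 44.05
tcp_pos: [0.4651, -0.0093, 0.1863]
tcp_rot: [[-0.904, 0.427, -0.009], [0.427, 0.904, 0.003], [0.01, -0.002, -1.0]]
force: [-1.2, 0.4, -1.1]
grip_width: 0.469
gripper_force: 0.0
```

```bash
cat > dl.py <<'E'
from h import *
np.set_printoptions(precision=4,suppress=True)
def look(C=(.4685,-.0105)):
    p=manip.get_image("wrist");st=manip.read_state();R=st["tcp_rot"]
    print(st["tcp_pos"],"tool y cw-from-x",-np.degrees(np.arctan2(R[1,1],R[0,1])),"j6",st["joint_pos"][5],st["time_s"],"f",st["force"],st["grip_width"])
    # white line on skirt: sample polar around axis at z .059 (also on the bar top z .086)
    a=np.radians(np.arange(0,360,1.))
    for z,rr in((.059,(.024,.0262)),(.086,(.015,.021))):
        best=np.zeros(360)
        for r in np.linspace(*rr,6):
            uv=proj(p,np.c_[C[0]+r*np.cos(a),C[1]-r*np.sin(a),np.full(360,z)]).astype(np.float32)
            g=cv2.remap(p["img"].min(2),uv[:,:1],uv[:,1:],cv2.INTER_LINEAR)[:,0].astype(float);best+=g/6
        i=np.argsort(best)[-6:];print(z,"brightest deg cw",sorted(i.tolist()),best[i].round(0), "median",np.median(best))
    return p
if __name__=="__main__": p=look()
E
python3 dl.py
```

```text
[ 0.4667 -0.0097  0.1891] tool y cw-from-x -64.69955463894033 j6 -1.4098103889114093 44.1 f [ 0.471  -0.6355 -0.2703] 0.46640431156758505
0.059 brightest deg cw [207, 208, 209, 210, 211, 212] [173. 174. 186. 190. 194. 196.] median 69.66666666666666
0.086 brightest deg cw [207, 208, 209, 210, 211, 212] [201. 205. 212. 214. 218. 218.] median 65.25
```

move_arm([
  [4,[0,0,-2],[0,0,-3]],
  [4,[0,0,-5],[0,0,-3]],
  [4,[0,0,-8],[0,0,-3]],
  [4,[0,0,-10.5],[0,0,-3]],
  [4,[0,0,-11.7],[0,0,-3]],
])

```text
time_s: 44.52
tcp_pos: [0.4679, -0.01, 0.0731]
tcp_rot: [[-0.881, 0.474, -0.002], [0.474, 0.881, 0.0], [0.002, -0.0, -1.0]]
force: [-0.3, -0.4, -0.9]
grip_width: 0.47
gripper_force: 0.0
```

move_arm([
  [4,[0,0,0],[0,0,0]],
  [4,[0,0,0],[0,0,0]],
  [2.5,[0,0,0],[0,0,0]],
  [1,[0,0,0],[0,0,0]],
  [0.8,[0,0,0],[0,0,0]],
], force=30)

```text
time_s: 44.93
tcp_pos: [0.4698, -0.0111, 0.0766]
tcp_rot: [[-0.881, 0.473, 0.003], [0.473, 0.881, -0.003], [-0.004, -0.001, -1.0]]
force: [-1.8, -3.6, 4.7]
grip_width: 0.154
gripper_force: 32.2
```

move_arm([
  [0.8,[0,0,0],[0,0,0]],
  [0.8,[0,0,0],[0,0,0]],
  [0.8,[0,0,0],[0,0,0]],
  [0.8,[0,0,0],[0,0,-3]],
  [0.8,[0,0,0],[0,0,-6]],
])

```text
time_s: 45.35
tcp_pos: [0.4697, -0.0113, 0.0765]
tcp_rot: [[-0.825, 0.565, 0.003], [0.565, 0.825, -0.003], [-0.004, -0.0, -1.0]]
force: [-3.1, -4.5, 6.6]
grip_width: 0.155
gripper_force: 32.3
```

move_arm([
  [0.8,[0,0,0.1],[0,0,-6]],
  [0.8,[0,0,0.2],[0,0,-12]],
  [0.8,[0,0,0.2],[0,0,-18]],
  [0.8,[0,0,0.2],[0,0,-24]],
  [0.8,[0,0,0.2],[0,0,-30]],
])

```text
time_s: 45.77
tcp_pos: [0.469, -0.0118, 0.0767]
tcp_rot: [[-0.43, 0.903, 0.002], [0.903, 0.43, -0.004], [-0.004, 0.001, -1.0]]
force: [2.8, -8.4, -8.5]
grip_width: 0.158
gripper_force: 30.6
```

move_arm([
  [0.8,[0,-0.1,-0.1],[0,0,-6]],
  [0.8,[0,-0.1,-0.1],[0,0,-12]],
  [0.8,[0,-0.1,-0.1],[0,0,-18]],
  [0.8,[0,-0.1,-0.1],[0,0,-24]],
  [0.8,[0,-0.1,-0.1],[0,0,-30]],
])

```text
time_s: 46.18
tcp_pos: [0.4683, -0.0121, 0.0766]
tcp_rot: [[0.079, 0.997, -0.0], [0.997, -0.079, -0.002], [-0.002, 0.0, -1.0]]
force: [-5.1, -4.4, 4.3]
grip_width: 0.156
gripper_force: 32.4
```

move_arm([
  [0.8,[0,0,0],[0,0,-6]],
  [0.8,[0,0,0],[0,0,-12]],
  [0.8,[0,0,0],[0,0,-18]],
  [0.8,[0,0,0],[0,0,-24]],
  [0.8,[0,0,0],[0,0,-30]],
])

```text
time_s: 46.6
tcp_pos: [0.4675, -0.0119, 0.0766]
tcp_rot: [[0.567, 0.824, -0.002], [0.824, -0.567, -0.002], [-0.003, -0.001, -1.0]]
force: [-8.2, -3.0, 7.6]
grip_width: 0.153
gripper_force: 32.8
```

move_arm([
  [0.8,[0,0,0],[0,0,0]],
  [0.8,[0,0,0],[0,0,0]],
  [3,[0,0,0],[0,0,0]],
  [4,[0,0,0],[0,0,0]],
  [4,[0,0,0],[0,0,0]],
])

```text
time_s: 47.02
tcp_pos: [0.4688, -0.0111, 0.076]
tcp_rot: [[0.563, 0.826, 0.002], [0.826, -0.563, -0.0], [0.001, 0.001, -1.0]]
force: [-0.3, -0.4, 0.6]
grip_width: 0.47
gripper_force: 0.0
```

move_arm([
  [4,[0,0,1],[0,0,0]],
  [4,[0,0,4],[0,0,0]],
  [4,[0,0,8],[0,0,0]],
  [4,[0,0,12],[0,0,0]],
  [4,[0,0,14],[0,0,0]],
])

```text
time_s: 47.43
tcp_pos: [0.4703, -0.0114, 0.2215]
tcp_rot: [[0.563, 0.826, 0.008], [0.826, -0.563, -0.002], [0.003, 0.008, -1.0]]
force: [0.6, 0.1, 0.4]
grip_width: 0.468
gripper_force: 0.0
```

```bash
python3 dl.py
```

```text
[ 0.472  -0.0119  0.2243] tool y cw-from-x 34.26925832042783 j6 0.3159541618607025 47.4833 f [1.807  0.0729 3.4969] 0.4686795218535704
0.059 brightest deg cw [300, 301, 302, 303, 304, 305] [149. 154. 163. 166. 167. 170.] median 69.25
0.086 brightest deg cw [299, 300, 301, 302, 303, 304] [152. 162. 164. 166. 169. 170.] median 48.5
```

move_arm([
  [4,[0,0,0],[0,0,7]],
  [4,[0,0,0],[0,0,14]],
  [4,[0,0,0],[0,0,21]],
  [4,[0,0,0],[0,0,28]],
  [4,[0,0,0],[0,0,35]],
])

```text
time_s: 47.9
tcp_pos: [0.4682, -0.0109, 0.2158]
tcp_rot: [[-0.019, 1.0, 0.001], [1.0, 0.019, 0.0], [0.0, 0.001, -1.0]]
force: [0.4, 0.6, 0.3]
grip_width: 0.468
gripper_force: 0.0
```

move_arm([
  [4,[0,0,0],[0,0,7]],
  [4,[0,0,0],[0,0,14]],
  [4,[0,0,0],[0,0,21]],
  [4,[0,0,0],[0,0,28]],
  [4,[0,0,0],[0,0,35]],
])

```text
time_s: 48.32
tcp_pos: [0.4682, -0.0109, 0.2158]
tcp_rot: [[-0.589, 0.808, 0.0], [0.808, 0.589, 0.0], [-0.0, 0.0, -1.0]]
force: [-0.0, 0.8, 0.0]
grip_width: 0.467
gripper_force: 0.0
```

move_arm([
  [4,[0,0,0],[0,0,7]],
  [4,[0,0,0],[0,0,14]],
  [4,[0,0,0],[0,0,21]],
  [4,[0,0,0],[0,0,28]],
  [4,[0,0,0],[0,0,35]],
])

```text
time_s: 48.73
tcp_pos: [0.4682, -0.0109, 0.2158]
tcp_rot: [[-0.946, 0.324, 0.0], [0.324, 0.946, 0.0], [-0.0, 0.0, -1.0]]
force: [1.0, -0.1, 0.6]
grip_width: 0.472
gripper_force: 0.0
```

move_arm([
  [4,[0,0,0],[0,0,7]],
  [4,[0,0,0],[0,0,14]],
  [4,[0,0,0],[0,0,21]],
  [4,[0,0,0],[0,0,28]],
  [4,[0,0,0],[0,0,35]],
])

```text
time_s: 49.15
tcp_pos: [0.4682, -0.0109, 0.2158]
tcp_rot: [[-0.961, -0.277, 0.0], [-0.277, 0.961, 0.0], [-0.0, -0.0, -1.0]]
force: [-0.5, 0.9, 0.3]
grip_width: 0.468
gripper_force: 0.0
```

move_arm([
  [4,[0,0,0],[0,0,7]],
  [4,[0,0,0],[0,0,14]],
  [4,[0,0,0],[0,0,21]],
  [4,[0,0,0],[0,0,28]],
  [4,[0,0,0],[0,0,35]],
])

```text
time_s: 49.57
tcp_pos: [0.4682, -0.0109, 0.2158]
tcp_rot: [[-0.628, -0.778, 0.0], [-0.778, 0.628, 0.0], [-0.0, -0.0, -1.0]]
force: [-0.0, 0.4, -0.2]
grip_width: 0.467
gripper_force: 0.0
```

move_arm([
  [4,[0,0,-1],[0,0,5]],
  [4,[0,0,-3],[0,0,5]],
  [4,[0,0,-6],[0,0,5]],
  [4,[0,0,-6],[0,0,5]],
  [4,[0,0,-6],[0,0,5]],
])

```text
time_s: 49.98
tcp_pos: [0.467, -0.0106, 0.1546]
tcp_rot: [[-0.563, -0.826, -0.003], [-0.826, 0.563, 0.001], [0.001, 0.003, -1.0]]
force: [-0.5, 0.5, 0.9]
grip_width: 0.468
gripper_force: 0.0
```

```bash
python3 dl.py
```

```text
[ 0.4683 -0.011   0.1561] tool y cw-from-x -145.71905012920055 j6 -2.825663158831816 50.0333 f [0.6578 0.3703 0.3461] 0.4700659877654689
0.059 brightest deg cw [300, 301, 302, 303, 304, 305] [191. 194. 208. 210. 217. 218.] median 81.16666666666666
0.086 brightest deg cw [266, 300, 301, 302, 303, 304] [209. 210. 213. 216. 219. 221.] median 73.83333333333333
```

move_arm([
  [4,[0,0,-2],[0,0,0]],
  [4,[0,0,-5],[0,0,0]],
  [4,[0,0,-7.5],[0,0,0]],
  [4,[0,0,-8],[0,0,0]],
  [4,[0,0,-8],[0,0,0]],
])

```text
time_s: 50.45
tcp_pos: [0.4679, -0.0109, 0.0754]
tcp_rot: [[-0.563, -0.826, -0.001], [-0.826, 0.563, 0.0], [0.0, 0.001, -1.0]]
force: [-0.9, 0.6, -0.1]
grip_width: 0.464
gripper_force: 0.0
```

move_arm([
  [4,[0,0,0],[0,0,0]],
  [2.5,[0,0,0],[0,0,0]],
  [1,[0,0,0],[0,0,0]],
  [0.8,[0,0,0],[0,0,0]],
  [0.8,[0,0,0],[0,0,0]],
], force=30)

```text
time_s: 50.87
tcp_pos: [0.4684, -0.0105, 0.0773]
tcp_rot: [[-0.563, -0.826, 0.0], [-0.826, 0.563, 0.001], [-0.001, 0.0, -1.0]]
force: [-5.2, 3.9, 10.0]
grip_width: 0.155
gripper_force: 30.8
```

move_arm([
  [0.8,[0,0,0],[0,0,0]],
  [0.8,[0,0,0],[0,0,-6]],
  [0.8,[0,0,0],[0,0,-12]],
  [0.8,[0,0,0],[0,0,-18]],
  [0.8,[0,0,0],[0,0,-24]],
])

```text
time_s: 51.28
tcp_pos: [0.4685, -0.0106, 0.0773]
tcp_rot: [[-0.853, -0.522, 0.0], [-0.522, 0.853, 0.001], [-0.0, 0.0, -1.0]]
force: [-5.5, 3.4, 10.3]
grip_width: 0.158
gripper_force: 30.8
```

move_arm([
  [0.8,[0,0,0],[0,0,-6]],
  [0.8,[0,0,0],[0,0,-12]],
  [0.8,[0,0,0],[0,0,-18]],
  [0.8,[0,0,0],[0,0,-24]],
  [0.8,[0,0,0],[0,0,-30]],
])

```text
time_s: 51.7
tcp_pos: [0.4685, -0.0107, 0.0773]
tcp_rot: [[-1.0, -0.025, 0.0], [-0.025, 1.0, 0.0], [-0.0, 0.0, -1.0]]
force: [-5.4, 3.5, 10.0]
grip_width: 0.158
gripper_force: 30.8
```

move_arm([
  [0.8,[0,0,0],[0,0,-4]],
  [0.8,[0,0,0],[0,0,-8]],
  [0.8,[0,0,0],[0,0,-10.4]],
  [0.8,[0,0,0],[0,0,-10.4]],
  [0.8,[0,0,0],[0,0,-10.4]],
])

```text
time_s: 52.12
tcp_pos: [0.4684, -0.0107, 0.0773]
tcp_rot: [[-0.989, 0.151, -0.0], [0.151, 0.989, 0.0], [0.0, 0.0, -1.0]]
force: [-5.9, 2.9, 11.2]
grip_width: 0.154
gripper_force: 30.8
```

```bash
python3 - <<'E'
from h import *
st=manip.read_state();R=st["tcp_rot"];print(st["tcp_pos"],-np.degrees(np.arctan2(R[1,1],R[0,1])),st["force"],st["wrist_torque"],st["grip_width"],st["joint_pos"][5])
E
```

```text
[ 0.46841022 -0.01066042  0.07732539] -81.32101613153293 [-5.89707508  2.94305339 11.18441661] [ 0.39306227  0.94881741 -0.05377626] 0.15397818931128604 -1.701449476457401
```

move_arm([
  [0.8,[0,0,0],[0,0,0]],
  [3,[0,0,0],[0,0,0]],
  [4.5,[0,0,0],[0,0,0]],
  [4.5,[0,0,1],[0,0,0]],
  [4.5,[0,0,3],[0,0,0]],
])

```text
time_s: 52.53
tcp_pos: [0.4664, -0.0106, 0.1043]
tcp_rot: [[-0.988, 0.151, -0.004], [0.151, 0.989, 0.001], [0.004, 0.001, -1.0]]
force: [0.7, 0.3, -0.2]
grip_width: 0.532
gripper_force: 0.0
```

move_arm([
  [4.5,[0,0,4],[0,0,0]],
  [4.5,[0,0,8],[0,0,0]],
  [4.5,[1,0,12],[0,0,0]],
  [4.5,[2,0,16],[0,0,0]],
  [4.5,[4,0,18],[0,0,0]],
])

```text
time_s: 52.95
tcp_pos: [0.5096, -0.0114, 0.2926]
tcp_rot: [[-0.988, 0.151, 0.009], [0.151, 0.989, -0.003], [-0.009, -0.001, -1.0]]
force: [1.1, -1.0, 1.1]
grip_width: 0.53
gripper_force: 0.0
```

move_arm([
  [4.5,[2,0,0],[0,0,0]],
  [4.5,[4,0,0],[0,0,0]],
  [4.5,[4,0,0],[0,0,0]],
  [4.5,[4,0,0],[0,0,0]],
  [4.5,[4,0,0],[0,0,0]],
])

```text
time_s: 53.37
tcp_pos: [0.5476, -0.011, 0.2855]
tcp_rot: [[-0.989, 0.151, -0.001], [0.151, 0.989, 0.0], [0.001, -0.0, -1.0]]
force: [-0.4, 0.3, -0.0]
grip_width: 0.527
gripper_force: 0.0
```

```bash
cat > meas.py <<'E'
from dl import *
p=look((.4685,-.0107))
g=p["img"].min(2)
def prof(C,z,r0,r1,A):
    a=np.radians(A);o=np.zeros(len(A));rs=np.linspace(r0,r1,8)
    for r in rs:
        uv=proj(p,np.c_[C[0]+r*np.cos(a),C[1]-r*np.sin(a),np.full(len(A),z)]).astype(np.float32)
        o+=cv2.remap(g,uv[:,:1],uv[:,1:],cv2.INTER_LINEAR)[:,0]/8.
    return o
A=np.arange(-30,31,1.)
for dx in(-.0015,0,.0015):
  C=(.4685+dx,-.0107)
  w=prof(C,.059,.018,.026,A);k=prof(C,.052,.036,.042,A)
  ww=np.clip(w-np.percentile(w,80),0,None);kk=np.clip(np.percentile(k,30)-k,0,None);kk[abs(A-8.5)>12]=0
  print(dx,"pointer",(ww*A).sum()/ww.sum(),"mark",(kk*A).sum()/kk.sum(),w.max(),k.min())
C=(.4685,-.0107);print(prof(C,.086,.014,.021,A).round(0),prof(C,.059,.024,.026,A).round(0),prof(C,.052,.036,.042,A).round(0))
E
python3 meas.py
```

```text
[ 0.5474 -0.011   0.2854] tool y cw-from-x -81.30930526340535 j6 -1.659843939869934 53.4167 f [-0.0318  0.9213 -0.1788] 0.5248518813735914
0.059 brightest deg cw [6, 7, 8, 9, 10, 11] [184. 186. 191. 191. 192. 194.] median 97.41666666666666
0.086 brightest deg cw [6, 7, 8, 9, 10, 11] [175. 183. 185. 186. 187. 188.] median 55.166666666666664
-0.0015 pointer 9.644876325088338 mark 8.810487444608567 189.125 69.375
0 pointer 10.098282442748092 mark 9.12876126470139 190.0 80.375
0.0015 pointer 10.497922176048357 mark 9.398141654978962 193.125 99.875
[ 52.  52.  51.  52.  52.  50.  50.  49.  48.  46.  45.  44.  43.  43.
  43.  42.  42.  41.  41.  41.  41.  42.  44.  47.  51.  56.  63.  71.
  82.  95. 109. 125. 139. 153. 164. 174. 183. 188. 187. 186. 185. 175.
 162. 150. 136. 120. 102.  86.  73.  62.  54.  48.  44.  40.  37.  34.
  32.  31.  32.  32.  32.] [116. 119. 121. 123. 123. 121. 120. 119. 119. 119. 120. 120. 119. 119.
 119. 120. 121. 120. 120. 120. 122. 123. 125. 128. 132. 134. 137. 138.
 140. 144. 145. 149. 156. 162. 169. 178. 185. 191. 192. 193. 190. 183.
 176. 169. 160. 151. 147. 143. 138. 136. 135. 133. 132. 130. 129. 128.
 128. 127. 126. 126. 124.] [198. 198. 198. 198. 197. 197. 197. 196. 195. 193. 192. 192. 193. 195.
 196. 197. 198. 198. 199. 200. 200. 201. 201. 201. 201. 201. 201. 202.
 202. 202. 200. 199. 195. 186. 174. 152. 128. 102.  80.  80.  86. 105.
 126. 149. 167. 182. 190. 195. 197. 198. 198. 198. 199. 199. 198. 198.
 198. 198. 198. 198. 198.]
```

move_arm([
  [4.5,[-3,0,2],[0,0,0]],
  [4.5,[-6,0,4],[0,0,0]],
  [4.5,[-9,0,6],[0,0,0]],
  [4.5,[-12,0,8],[0,0,0]],
  [4.5,[-14,0,10],[0,0,0]],
])

```text
time_s: 53.83
tcp_pos: [0.4053, -0.0106, 0.3862]
tcp_rot: [[-0.989, 0.151, -0.0], [0.151, 0.989, -0.0], [0.0, -0.0, -1.0]]
force: [-0.2, -0.5, -1.0]
grip_width: 0.528
gripper_force: 0.0
```

```bash
python3 - <<'E'
from h import *
np.set_printoptions(precision=1,suppress=True)
for c in("scene","top"):
    p=manip.get_image(c)
    for t in("liner1_center","tube1_head","amber_bottle","bench_timer"):
        for b in manip.masks_of(t,p): print(c,t,np.array(b["box"]),round(b["confidence"],2))
    print([proj(p,q)[0] for q in([.5805,.062,.155],[.5615,-.107,.155],[.571,-.0225,.135])])
    im=p["img"].astype(int);w=((im.min(2)>195)&(im.max(2)-im.min(2)<25)).astype(np.uint8)
    for q in([.5805,.062,.194],[.5615,-.107,.194]):
        u,v=proj(p,q)[0].round().astype(int);k=w[v-14:v+15,u-14:u+15];y,x=np.nonzero(k);print("top disc at",u,v,"white",k.sum(),"offset",x.mean()-14,y.mean()-14)
E
```

```text
scene liner1_center [289.8 225.1  20.5  24.1] 0.59
scene amber_bottle [253.3 233.4  10.1  22.4] 0.56
[array([290.6, 225.3]), array([320.9, 199. ]), array([306.1, 215.1])]
top disc at 290 219 white 153 offset 0.3398692810457522 0.15686274509803866
top disc at 321 192 white 129 offset -0.023255813953488413 0.7596899224806197
top liner1_center [254.6 171.7  13.1  19.4] 0.62
top amber_bottle [253.6 170.5  14.2  21.8] 0.75
top bench_timer [174.7 261.1  19.6  19.5] 0.78
top bench_timer [325.5 198.8  13.3  21.8] 0.55
[array([270.1, 199.4]), array([320.1, 197.4]), array([295.4, 200. ])]
top disc at 269 196 white 272 offset 3.658088235294116 1.8455882352941178
top disc at 320 194 white 201 offset -1.2089552238805972 2.3432835820895512
```

Both liners hang where expected, the pointer is on the mark, and the bystanders are undisturbed. Handing in.

```bash
python3 -c "
from bench import manip
print(manip.close_job())"
```

```text
the job is handed in; nothing more can be done
None
```

I handed the job in: all three tubes are pressed home, both liners present hang on tubes of their own, the dial was set last to within about 1° of the heavy mark, and the bottle, flask and timer were left alone.

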